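Pack an interlocked layer of cartons into the fence corner of a packing board

TASK

Get this order ready for shipping: first put the brush and the paint tube that were left on the packing board into the black tray, lying flat. Then seat a carton square and flush in the fence corner, long side against the far fence, and build one tight interlocked layer from it with all the cartons on the bench: two end to end along the far fence, the rest (one to three) turned a quarter and side by side in front of them, starting at the side fence, every carton right way up, flat on the board, square and pushed up against the fence and its neighbours. Leave everything else on the bench where it stands.

Things in the scene. Friction and masses are not known exactly. Their poses are not given: they have to be found in the camera images.
- board: fixed plywood packing board, 230 (x) x 270 (y) x 15 mm thick, origin at the centre of its underside. Fence strips 20 mm wide stand 20 mm above its top face: one along the far edge (inner face at board x = +95 mm, over the whole width) and one along the left edge (inner face at board y = +115 mm); they meet in the far left corner. The near and right edges are open
- back1 (a point): point on the packing board's top face (same axes as the board) where the centre of the underside of the first carton (long side against the far fence, end against the left fence) belongs
- back2 (a point): point on the packing board's top face (same axes as the board) where the centre of the underside of the second carton (end to end with the first, long side against the far fence) belongs
- front1 (a point): point on the packing board's top face (same axes as the board) where the centre of the underside of the third carton (turned: long side against the left fence, end against the first carton) belongs
- front2 (a point): point on the packing board's top face (same axes as the board) where the centre of the underside of the fourth carton if there is one (beside the third, turned the same way) belongs
- front3 (a point): point on the packing board's top face (same axes as the board) where the centre of the underside of the fifth carton if there is one (beside the fourth, turned the same way) belongs
- box1: cardboard carton with a strip of white tape along its top and a small label, all cartons alike, 90 (its x) x 60 (its y) x 45 mm high, 220 g; origin at the centre of its underside, z up; None if there is no such carton today
- box2: cardboard carton with a strip of white tape along its top and a small label, all cartons alike, 90 (its x) x 60 (its y) x 45 mm high, 220 g; origin at the centre of its underside, z up; None if there is no such carton today
- box3: cardboard carton with a strip of white tape along its top and a small label, all cartons alike, 90 (its x) x 60 (its y) x 45 mm high, 220 g; origin at the centre of its underside, z up; None if there is no such carton today
- box4: cardboard carton with a strip of white tape along its top and a small label, all cartons alike, 90 (its x) x 60 (its y) x 45 mm high, 220 g; origin at the centre of its underside, z up; None if there is no such carton today
- box5: cardboard carton with a strip of white tape along its top and a small label, all cartons alike, 90 (its x) x 60 (its y) x 45 mm high, 220 g; origin at the centre of its underside, z up; None if there is no such carton today
- tube: paint tube of bare metal with a white paper band and black cap, lying; 133 mm long along its x (crimped end at x = -64, cap end at x = +69), 30 mm wide (34 at the crimp), 22 mm thick; origin on its underside below the middle of the body; 110 g
- brush: flat wide paint brush, lying; 148 mm long along its x; wooden handle from x = -74 to +10 mm, 20 mm wide and 14 mm thick; then steel ferrule and bristle head 46 mm wide, 14 mm thick, to x = +74 mm; origin on its underside (centre of mass near x = 0); 70 g
- tray: fixed open black plastic tray, 190 (x) x 160 (y) x 45 mm high, walls and floor 5 mm; origin at the centre of its underside
- tray_in (a point): centre of the tray's inner floor, axes as the tray's
- cup1: bystander: white paint cup, 72 mm wide, 90 mm high, origin at the centre of its underside
- cup2: bystander: white paint cup like the other
- water: bystander: green water bottle, 64 mm wide, 190 mm high, origin at the centre of its underside
- ink: bystander: amber ink jar with black cap, 44 mm wide, 65 mm high, origin at the centre of its underside
Things that resemble listed ones, but are neither listed nor needed, are in the scene too. Leave any blue or red look-alike of the box3 alone.

How it is judged:
On the way, in this order (a step that is already met when the one before it is completed fails the run):
1. the brush and the paint tube lie in the tray (x of brush in the frame of tray_in between -0.06 and 0.06 m and y of brush in the frame of tray_in between -0.07 and 0.07 m and z of each of brush, tube in the frame of tray_in below 0.022 m and angle between each of brush, tube's own x axis and vertical above 1.35 rad and linear speed of each of brush, tube below 0.05 m/s and x of tube in the frame of tray_in between -0.06 and 0.06 m and y of tube in the frame of tray_in between -0.07 and 0.07 m), for 0.3 s.
2. the first carton sits square and flush in the fence corner (((distance between box1 and back1 below 0.005 m and angle between the x axis of box1 and the y axis of board, either way round below 0.045 rad and angle between box1's own z axis and vertical below 0.08 rad) or (distance between box2 and back1 below 0.005 m and angle between the x axis of box2 and the y axis of board, either way round below 0.045 rad and angle between box2's own z axis and vertical below 0.08 rad) or (distance between box3 and back1 below 0.005 m and angle between the x axis of box3 and the y axis of board, either way round below 0.045 rad and angle between box3's own z axis and vertical below 0.08 rad) or (distance between box4 and back1 below 0.005 m and angle between the x axis of box4 and the y axis of board, either way round below 0.045 rad and angle between box4's own z axis and vertical below 0.08 rad) or (distance between box5 and back1 below 0.005 m and angle between the x axis of box5 and the y axis of board, either way round below 0.045 rad and angle between box5's own z axis and vertical below 0.08 rad))), for 0.2 s.
At the end, for the whole second after the job is handed in: Brush and tube lie flat in the tray; two cartons along the far fence from the corner, all others turned in front of them from the left fence on without a gap; every carton within 5 mm of its place, square within 0.045 rad, upright, flat on the board, at rest (all of step 1 and ((distance between box1 and back1 below 0.005 m and angle between the x axis of box1 and the y axis of board, either way round below 0.045 rad and angle between box1's own z axis and vertical below 0.08 rad) or (distance between box2 and back1 below 0.005 m and angle between the x axis of box2 and the y axis of board, either way round below 0.045 rad and angle between box2's own z axis and vertical below 0.08 rad) or (distance between box3 and back1 below 0.005 m and angle between the x axis of box3 and the y axis of board, either way round below 0.045 rad and angle between box3's own z axis and vertical below 0.08 rad) or (distance between box4 and back1 below 0.005 m and angle between the x axis of box4 and the y axis of board, either way round below 0.045 rad and angle between box4's own z axis and vertical below 0.08 rad) or (distance between box5 and back1 below 0.005 m and angle between the x axis of box5 and the y axis of board, either way round below 0.045 rad and angle between box5's own z axis and vertical below 0.08 rad)) and ((distance between box1 and back2 below 0.005 m and angle between the x axis of box1 and the y axis of board, either way round below 0.045 rad and angle between box1's own z axis and vertical below 0.08 rad) or (distance between box2 and back2 below 0.005 m and angle between the x axis of box2 and the y axis of board, either way round below 0.045 rad and angle between box2's own z axis and vertical below 0.08 rad) or (distance between box3 and back2 below 0.005 m and angle between the x axis of box3 and the y axis of board, either way round below 0.045 rad and angle between box3's own z axis and vertical below 0.08 rad) or (distance between box4 and back2 below 0.005 m and angle between the x axis of box4 and the y axis of board, either way round below 0.045 rad and angle between box4's own z axis and vertical below 0.08 rad) or (distance between box5 and back2 below 0.005 m and angle between the x axis of box5 and the y axis of board, either way round below 0.045 rad and angle between box5's own z axis and vertical below 0.08 rad)) and ((distance between box1 and front1 below 0.005 m and angle between the x axis of box1 and the x axis of board, either way round below 0.045 rad and angle between box1's own z axis and vertical below 0.08 rad) or (distance between box2 and front1 below 0.005 m and angle between the x axis of box2 and the x axis of board, either way round below 0.045 rad and angle between box2's own z axis and vertical below 0.08 rad) or (distance between box3 and front1 below 0.005 m and angle between the x axis of box3 and the x axis of board, either way round below 0.045 rad and angle between box3's own z axis and vertical below 0.08 rad) or (distance between box4 and front1 below 0.005 m and angle between the x axis of box4 and the x axis of board, either way round below 0.045 rad and angle between box4's own z axis and vertical below 0.08 rad) or (distance between box5 and front1 below 0.005 m and angle between the x axis of box5 and the x axis of board, either way round below 0.045 rad and angle between box5's own z axis and vertical below 0.08 rad)) and (not ((distance between box1 and front3 below 0.005 m and angle between the x axis of box1 and the x axis of board, either way round below 0.045 rad and angle between box1's own z axis and vertical below 0.08 rad) or (distance between box2 and front3 below 0.005 m and angle between the x axis of box2 and the x axis of board, either way round below 0.045 rad and angle between box2's own z axis and vertical below 0.08 rad) or (distance between box3 and front3 below 0.005 m and angle between the x axis of box3 and the x axis of board, either way round below 0.045 rad and angle between box3's own z axis and vertical below 0.08 rad) or (distance between box4 and front3 below 0.005 m and angle between the x axis of box4 and the x axis of board, either way round below 0.045 rad and angle between box4's own z axis and vertical below 0.08 rad) or (distance between box5 and front3 below 0.005 m and angle between the x axis of box5 and the x axis of board, either way round below 0.045 rad and angle between box5's own z axis and vertical below 0.08 rad)) or ((distance between box1 and front2 below 0.005 m and angle between the x axis of box1 and the x axis of board, either way round below 0.045 rad and angle between box1's own z axis and vertical below 0.08 rad) or (distance between box2 and front2 below 0.005 m and angle between the x axis of box2 and the x axis of board, either way round below 0.045 rad and angle between box2's own z axis and vertical below 0.08 rad) or (distance between box3 and front2 below 0.005 m and angle between the x axis of box3 and the x axis of board, either way round below 0.045 rad and angle between box3's own z axis and vertical below 0.08 rad) or (distance between box4 and front2 below 0.005 m and angle between the x axis of box4 and the x axis of board, either way round below 0.045 rad and angle between box4's own z axis and vertical below 0.08 rad) or (distance between box5 and front2 below 0.005 m and angle between the x axis of box5 and the x axis of board, either way round below 0.045 rad and angle between box5's own z axis and vertical below 0.08 rad))) and ((distance between box1 and back1 below 0.005 m and angle between the x axis of box1 and the y axis of board, either way round below 0.045 rad and angle between box1's own z axis and vertical below 0.08 rad) or (distance between box1 and back2 below 0.005 m and angle between the x axis of box1 and the y axis of board, either way round below 0.045 rad and angle between box1's own z axis and vertical below 0.08 rad) or (distance between box1 and front1 below 0.005 m and angle between the x axis of box1 and the x axis of board, either way round below 0.045 rad and angle between box1's own z axis and vertical below 0.08 rad) or (distance between box1 and front2 below 0.005 m and angle between the x axis of box1 and the x axis of board, either way round below 0.045 rad and angle between box1's own z axis and vertical below 0.08 rad) or (distance between box1 and front3 below 0.005 m and angle between the x axis of box1 and the x axis of board, either way round below 0.045 rad and angle between box1's own z axis and vertical below 0.08 rad)) and ((distance between box2 and back1 below 0.005 m and angle between the x axis of box2 and the y axis of board, either way round below 0.045 rad and angle between box2's own z axis and vertical below 0.08 rad) or (distance between box2 and back2 below 0.005 m and angle between the x axis of box2 and the y axis of board, either way round below 0.045 rad and angle between box2's own z axis and vertical below 0.08 rad) or (distance between box2 and front1 below 0.005 m and angle between the x axis of box2 and the x axis of board, either way round below 0.045 rad and angle between box2's own z axis and vertical below 0.08 rad) or (distance between box2 and front2 below 0.005 m and angle between the x axis of box2 and the x axis of board, either way round below 0.045 rad and angle between box2's own z axis and vertical below 0.08 rad) or (distance between box2 and front3 below 0.005 m and angle between the x axis of box2 and the x axis of board, either way round below 0.045 rad and angle between box2's own z axis and vertical below 0.08 rad)) and ((distance between box3 and back1 below 0.005 m and angle between the x axis of box3 and the y axis of board, either way round below 0.045 rad and angle between box3's own z axis and vertical below 0.08 rad) or (distance between box3 and back2 below 0.005 m and angle between the x axis of box3 and the y axis of board, either way round below 0.045 rad and angle between box3's own z axis and vertical below 0.08 rad) or (distance between box3 and front1 below 0.005 m and angle between the x axis of box3 and the x axis of board, either way round below 0.045 rad and angle between box3's own z axis and vertical below 0.08 rad) or (distance between box3 and front2 below 0.005 m and angle between the x axis of box3 and the x axis of board, either way round below 0.045 rad and angle between box3's own z axis and vertical below 0.08 rad) or (distance between box3 and front3 below 0.005 m and angle between the x axis of box3 and the x axis of board, either way round below 0.045 rad and angle between box3's own z axis and vertical below 0.08 rad)) and ((distance between box4 and back1 below 0.005 m and angle between the x axis of box4 and the y axis of board, either way round below 0.045 rad and angle between box4's own z axis and vertical below 0.08 rad) or (distance between box4 and back2 below 0.005 m and angle between the x axis of box4 and the y axis of board, either way round below 0.045 rad and angle between box4's own z axis and vertical below 0.08 rad) or (distance between box4 and front1 below 0.005 m and angle between the x axis of box4 and the x axis of board, either way round below 0.045 rad and angle between box4's own z axis and vertical below 0.08 rad) or (distance between box4 and front2 below 0.005 m and angle between the x axis of box4 and the x axis of board, either way round below 0.045 rad and angle between box4's own z axis and vertical below 0.08 rad) or (distance between box4 and front3 below 0.005 m and angle between the x axis of box4 and the x axis of board, either way round below 0.045 rad and angle between box4's own z axis and vertical below 0.08 rad)) and ((distance between box5 and back1 below 0.005 m and angle between the x axis of box5 and the y axis of board, either way round below 0.045 rad and angle between box5's own z axis and vertical below 0.08 rad) or (distance between box5 and back2 below 0.005 m and angle between the x axis of box5 and the y axis of board, either way round below 0.045 rad and angle between box5's own z axis and vertical below 0.08 rad) or (distance between box5 and front1 below 0.005 m and angle between the x axis of box5 and the x axis of board, either way round below 0.045 rad and angle between box5's own z axis and vertical below 0.08 rad) or (distance between box5 and front2 below 0.005 m and angle between the x axis of box5 and the x axis of board, either way round below 0.045 rad and angle between box5's own z axis and vertical below 0.08 rad) or (distance between box5 and front3 below 0.005 m and angle between the x axis of box5 and the x axis of board, either way round below 0.045 rad and angle between box5's own z axis and vertical below 0.08 rad)) and linear speed of each of box1, box2, box3, box4, box5 below 0.02 m/s); the robot touches nothing.
It fails at once if a bystander (cup1) is knocked over or shifted by more than 50 mm (angle between cup1's own z axis and vertical above 0.6 rad or distance of cup1 from where it was at the start of the episode above 0.05 m).
It fails at once if a bystander (cup2) is knocked over or shifted by more than 50 mm (angle between cup2's own z axis and vertical above 0.6 rad or distance of cup2 from where it was at the start of the episode above 0.05 m).
It fails at once if a bystander (water) is knocked over or shifted by more than 50 mm (angle between water's own z axis and vertical above 0.6 rad or distance of water from where it was at the start of the episode above 0.05 m).
It fails at once if a bystander (ink) is knocked over or shifted by more than 50 mm (angle between ink's own z axis and vertical above 0.6 rad or distance of ink from where it was at the start of the episode above 0.05 m).
Of box1, box2, box3, box4, box5 only 3 to 5 are there at a start; the rules pass over those that are not, and their reading is None.
At some moment in a run one of box1, box2, box3, box4, box5 may be knocked a few centimetres aside while the robot is not near it.
Once in a run the grip may slacken for a moment while it holds something.
It also fails if it takes over 210 s, if anything falls off the work surface, if the arm or the gripper's body presses on something with over 40 N, if the wrist force passes 120 N, or if a joint passes its speed limit or range.

ROBOT

A 6-joint arm with a two-finger parallel gripper is mounted at the origin on the work surface. World frame = base frame: x ahead of the robot, y to its left, z up, the work surface at z = 0. Lengths are in m, angles in rad, forces in N, time in s.
With the tool pointing down it reaches from about 0.3 to 0.875 m from the base axis. Payload 4.2 kg.
Tool frame: the origin (TCP) lies at the very end of the fingers, on their centre line; the grasp point (between the pads) lies 19 mm behind it; y points along the fingers, z is the direction in which the jaws open and shut, and the axes are right-handed (so a half turn about y gives the same grasp; the last joint's range is limited). The gripper opens to 85 mm and grips with 20 to 120 N. Pads are 22 mm wide; open, the fingers measure 114 mm over their backs; the gripper's body (76 mm by 85 mm) begins 54 mm behind the grasp point. The pads swing forward as they close: fully open they stand 13 mm farther back than shut.
Start: joints at [1.177, 0.32, 1.565, -0, 1.257, -0.02], TCP at [0.21, 0.535, 0.231] pointing down, gripper open.
Joint ranges: [-3.11, 3.11], [-0.84, 2.01], [0.21, 2.61], [-1.34, 4.49], [0.05, 2.63], [-2.56, 2.56]. Speed limits (rad/s): [2.57, 2.57, 3.14, 3.14, 3.14, 3.14].

INTERFACE

Orientations are given as [roll, pitch, yaw] about the fixed x, y, z axes, in that order (R = Rz(yaw) Ry(pitch) Rx(roll)).
In Python, from station import telemetry, eyes, workorder, regions_of, mark_of gives the robot as it stands.
- The arm moves only by the tool jog_arm, never from a script. Its arguments are lists of equal length, an entry for each row: "xyz": the shift along the tool's x, y, z in m, a list of three; "roll": the turn about the tool's y in degrees; "jaw": the opening, from -1 (shut) to 1 (fully open). A call has 1 to 12 rows; each row is the pose to reach, as a shift and turn from the pose measured when the call began, along the tool's axes at that moment; what a row does not reach only later rows make up. A row lasts 1/8 s, in which the tool goes at most 62.5 mm and 10.7 degrees, less where a joint would pass 70% of its speed; a pose out of reach is approached as far as the arm can. A call with a gripper value outside its range is refused whole. The fingers move at their own pace and stop on an object; "squeeze" is the grip in N (left out, the last holds). Time passes only in rows, so rows that repeat a pose let the fingers close. It gives the time, the measured TCP pose, the force and the opening at its end, in the units of the state.
- telemetry.read_state(): the state, without advancing time (a new reading comes with each control period).
- eyes.get_image(name): name is "scene" or "top" or "wrist"; returns a dict with "pixels" (384x512x3 uint8, red, green, blue), "fx", "fy", "cx", "cy" (pixels), "R" (3x3) and "t" (3): a world point X has camera coordinates R X + t. Camera axes: x right, y down, z forward; pixel columns grow to the right and rows downward; lengths in m; the calibration is good to about 2 mm. The wrist camera is an equidistant fisheye: a pixel r from the principal point sees the ray r / f radians off the axis. A picture is of the moment at which its call begins. There is no depth.
- workorder.close_job(): hands the job in, once; it reports no verdict.
Trained networks look in a picture, given as the dict that the camera call returned (one of the last four; its "shot" number tells which), for a name from the list of things; names that differ only in an ending like _2 or _b are one class to them, and where a whole thing is asked for, a point or a joint stands for the part that bears it (a point fixed in the world has none). Each returns a list of dicts, best first, with "score" (0 to 1); they miss things now and then, are a little off and sometimes report something else, mostly with a low value. They report only what shows in the picture. A call takes as long as a camera call. They do not tell look-alikes from the thing itself.
- regions_of(query, picture): "mask" (384x512 bool, what is visible of it) and "xy" ([column, row] in pixels, amid what is visible of it).
- mark_of(query, picture): "xy" ([column, row] in pixels: a listed point, or the origin of a listed thing).
The state is a dict: "t": time; "joint_pos": joint angles; "qd": joint speeds; "tau": joint torques, N m; "tcp_pos": TCP position; "ee_rot": TCP orientation; "contact_force": force on the tool from outside, world axes, zero at the start; "torque": the same for the moment, N m; "finger_gap": finger opening in m.
Only numpy, scipy, OpenCV 4.12 (cv2) and the standard library are available. Lean on these libraries where they do the work, as an engineer would, in place of code of your own. Each camera call takes 0.05 s, during which the arm holds its last target.

## Working session

There is one attempt and no reset: what is moved stays moved. The work goes in short steps, Python scripts to look and compute and a tool call to move; the robot and the scene stay as the last step left them, time stands still between calls to the robot, and variables do not carry over. Pictures are saved under pics/ and viewed, and the job is handed in when it is done.

Besides the shell and the picture viewer there is one more tool, called after "Call:" as a command line: name --pt "numbers of a row" for each row, then --argument value for the rest. jog_arm: Moves the arm, as the interface text tells. Its arguments: {"type":"object","properties":{"xyz":{"type":"array","items":{"type":"array","items":{"type":"number"}}},"roll":{"type":"array","items":{"type":"number"}},"jaw":{"type":"array","items":{"type":"number"}},"squeeze":{"type":"number"}},"required":["xyz","roll","jaw"]}

```bash
mkdir -p pics; ls
cat > h.py <<'E'
import sys; sys.path.insert(0,'.')
import numpy as np, cv2
from station import telemetry, eyes, workorder, regions_of, mark_of
def save(p,name,crop=None,s=1):
    im=p['pixels'][:,:,::-1]
    if crop: im=im[crop[1]:crop[3],crop[0]:crop[2]]
    if s!=1: im=cv2.resize(im,None,fx=s,fy=s,interpolation=cv2.INTER_CUBIC)
    cv2.imwrite('pics/'+name,im)
def toworld(p,xy,z):
    R=np.array(p['R']);t=np.array(p['t'])
    d=R.T@np.array([(xy[0]-p['cx'])/p['fx'],(xy[1]-p['cy'])/p['fy'],1]); c=-R.T@t
    return c+d*(z-c[2])/d[2]
def topix(p,X):
    c=np.array(p['R'])@np.array(X)+np.array(p['t'])
    return np.array([p['fx']*c[0]/c[2]+p['cx'],p['fy']*c[1]/c[2]+p['cy']])
E
python3 - <<'E'
from h import *
for n in ('scene','top','wrist'):
    p=eyes.get_image(n); save(p,n+'0.png'); print(n,p['fx'],p['fy'],p['cx'],p['cy'],np.round(p['R'],3).tolist(),np.round(p['t'],3).tolist())
s=telemetry.read_state()
for k in s: print(k,s[k])
E
```

```text
pics
scene 407.44935988756083 407.44935988756083 260.5741792916183 193.9120971811383 [[0.634, 0.773, -0.001], [0.634, -0.521, -0.571], [-0.442, 0.361, -0.821]] [-0.304, -0.361, 1.731]
top 435.86829544292834 435.86829544292834 247.7251704853631 189.785755866476 [[0.027, -1.0, -0.002], [-0.995, -0.026, -0.096], [0.096, 0.005, -0.995]] [-0.067, 0.554, 1.546]
wrist 297.3186396354542 297.3186396354542 261.7365026767976 195.45792972504205 [[0.365, 0.931, -0.001], [0.895, -0.351, 0.277], [0.258, -0.102, -0.961]] [-0.573, -0.037, 0.378]
t 0.15
joint_pos [ 1.17700382e+00  3.20159678e-01  1.56534618e+00 -1.54562748e-06
  1.25738295e+00 -2.00405273e-02]
qd [ 0.00157413 -0.0026823  -0.00289685 -0.00043675  0.00044777 -0.00094892]
tau [ 7.96286804e-05 -4.15845537e+01 -2.34344691e+01  2.05358265e-05
  6.03309352e-03 -3.48896677e-06]
tcp_pos [0.20983429 0.53499284 0.23068742]
ee_rot [-1.57209225e+00  2.45045283e-05 -3.73751515e-01]
contact_force [-0.83796276 -0.62990453  1.07833689]
torque [ 0.04645095 -0.01047031 -0.0523631 ]
finger_gap 0.08533198456455464
```

View pics/scene0.png

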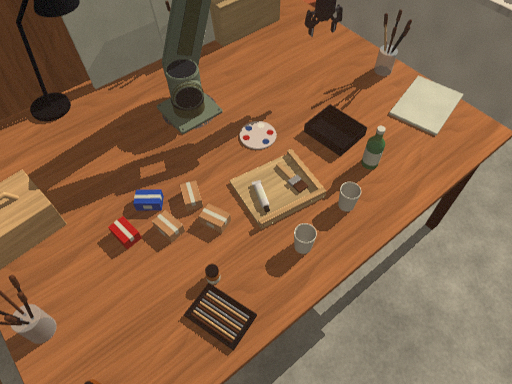

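View pics/top0.png

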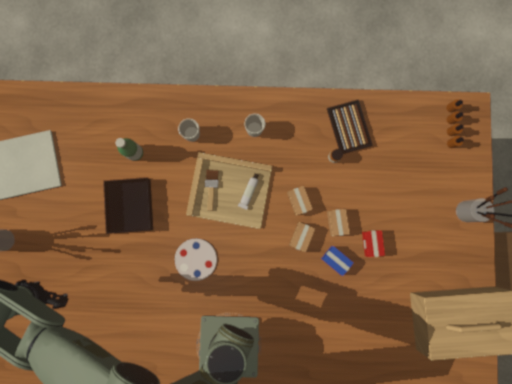

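View pics/wrist0.png

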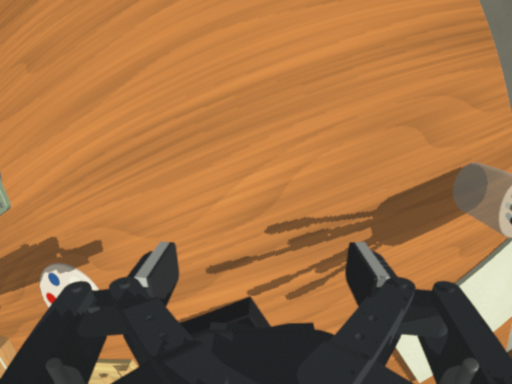

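Run:
```python
from h import *
p=eyes.get_image('top'); save(p,'top1.png',(90,90,400,290),2.5)
for q in ('box1','tube','brush','tray','board','tray_in','back1','back2','front1','cup1','water','ink'):
    z={'tube':0,'brush':0}.get(q,0)
    for f in (mark_of,):
        print(q,[(round(r['score'],2),np.round(r['xy'],1).tolist(),np.round(toworld(p,r['xy'],0.015 if q in('tube','brush','back1','back2','front1') else 0)[:2],3).tolist()) for r in f(q,p)[:6]])
p=eyes.get_image('scene'); save(p,'sc1.png',(80,80,400,290),2.4)
for q in ('box1','tube','brush','tray','board','tray_in','back1','back2','front1','cup1','water','ink'):
    for f in (mark_of,):
        print(q,[(round(r['score'],2),np.round(r['xy'],1).tolist(),np.round(toworld(p,r['xy'],0.015 if q in('tube','brush','back1','back2','front1') else 0)[:2],3).tolist()) for r in f(q,p)[:6]])
```

```text
box1 [(0.73, [336.4, 220.1], [0.456, -0.378]), (0.6, [302.5, 235.1], [0.398, -0.256]), (0.6, [372.1, 242.9], [0.377, -0.508]), (0.56, [332.6, 256.4], [0.324, -0.366]), (0.5, [218.7, 191.1], [0.55, 0.054])]
tube [(0.56, [248.7, 192.0], [0.549, -0.056])]
brush [(0.86, [213.9, 190.8], [0.55, 0.07]), (0.38, [334.0, 224.4], [0.44, -0.367])]
tray [(0.86, [132.4, 206.0], [0.487, 0.367]), (0.43, [229.1, 189.6], [0.557, 0.016]), (0.31, [301.9, 238.5], [0.386, -0.254])]
board [(0.57, [230.6, 188.7], [0.56, 0.01])]
tray_in [(0.86, [129.2, 204.2], [0.494, 0.38]), (0.25, [332.9, 221.3], [0.451, -0.366])]
back1 [(0.91, [237.6, 177.2], [0.602, -0.015]), (0.83, [212.2, 167.7], [0.634, 0.079])]
back2 [(0.91, [237.6, 177.2], [0.602, -0.015]), (0.83, [212.2, 167.7], [0.634, 0.079])]
front1 [(0.78, [220.7, 191.9], [0.546, 0.045]), (0.65, [207.3, 187.6], [0.561, 0.094]), (0.6, [241.5, 198.3], [0.525, -0.031])]
cup1 [(0.84, [252.2, 132.3], [0.773, -0.064]), (0.83, [192.5, 132.7], [0.766, 0.158]), (0.21, [208.6, 189.2], [0.556, 0.091])]
water [(0.85, [137.4, 152.1], [0.687, 0.359])]
ink [(0.68, [334.4, 156
[... 330 characters left out ...]
46.8, 206.8], [0.775, 0.148])]
brush [(0.73, [292.4, 173.8], [0.546, 0.098])]
tray [(0.85, [334.6, 137.8], [0.509, 0.359])]
board [(0.88, [274.4, 187.4], [0.543, 0.013])]
tray_in [(0.63, [336.4, 133.0], [0.495, 0.384]), (0.51, [189.6, 196.4], [0.378, -0.25])]
back1 [(0.86, [281.9, 201.4], [0.614, -0.013]), (0.72, [303.1, 189.4], [0.623, 0.08])]
back2 [(0.86, [281.9, 201.4], [0.614, -0.013]), (0.72, [303.1, 189.4], [0.623, 0.08])]
front1 [(0.81, [295.6, 174.5], [0.556, 0.105]), (0.64, [281.6, 180.3], [0.543, 0.047]), (0.59, [266.8, 185.9], [0.528, -0.011])]
cup1 [(0.86, [345.8, 205.0], [0.763, 0.16])]
water [(0.55, [372.6, 161.2], [0.688, 0.385])]
ink [(0.67, [211.5, 277.8], [0.685, -0.371])]
```

View pics/top1.png

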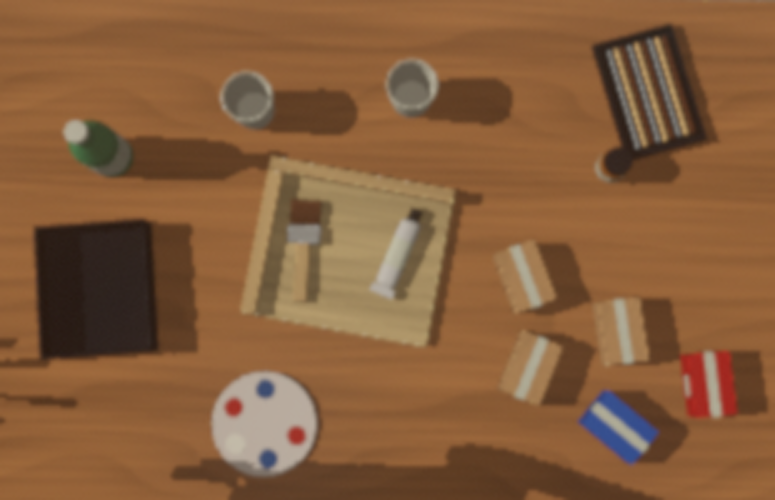

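View pics/sc1.png

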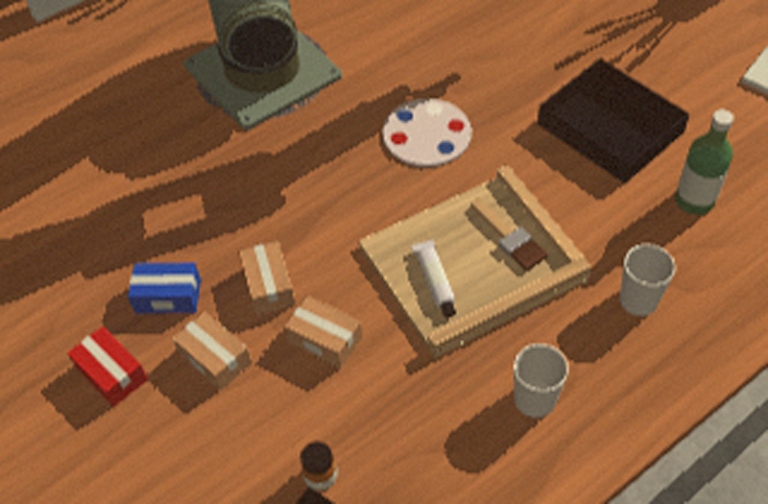

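Run:
```python
from h import *
p=eyes.get_image('top'); save(p,'top2.png',(180,145,280,235),8)
p=eyes.get_image('scene'); save(p,'sc2.png',(225,145,330,230),7)
```

```text
(no output)
```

View pics/top2.png

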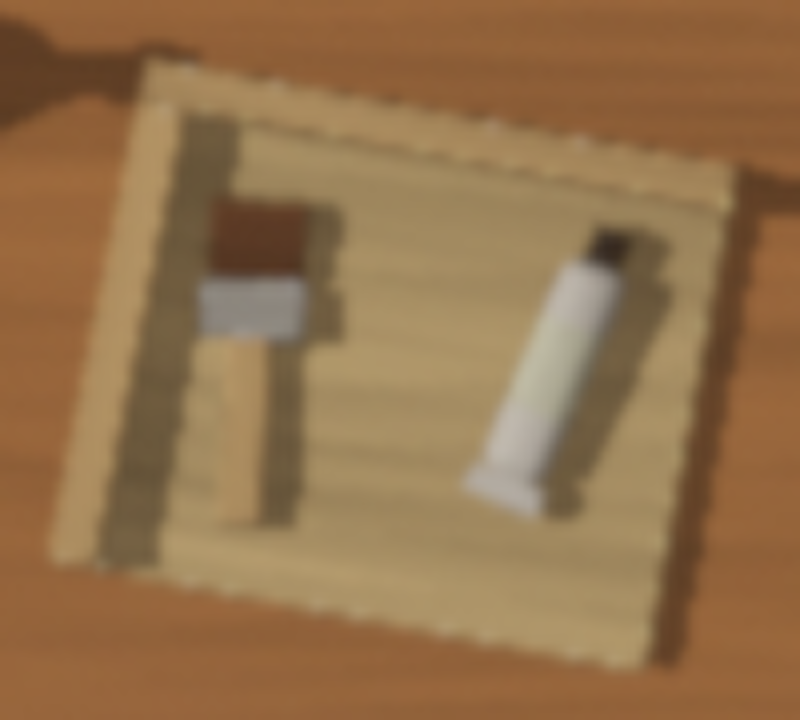

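View pics/sc2.png

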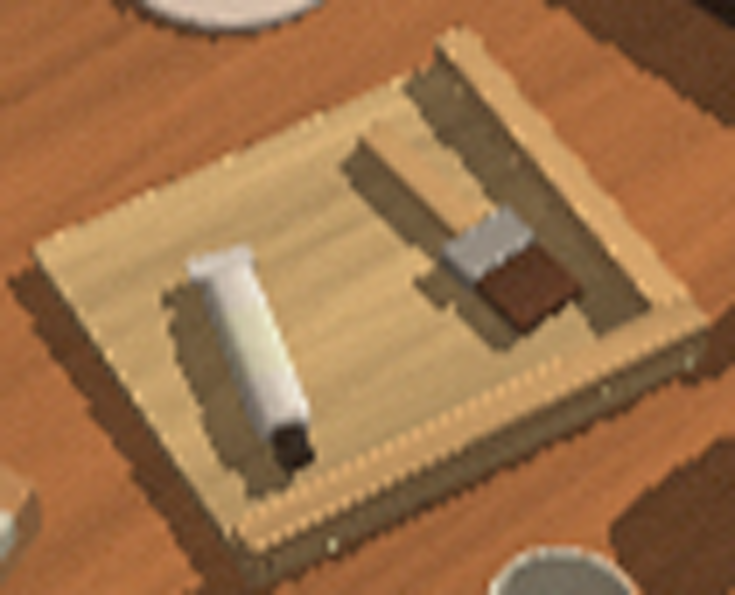

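```bash
cat >> h.py <<'E'
from scipy.optimize import least_squares
def fitbox(obs,x0):
    """obs: list of (pic, pixel, local xyz); returns x,y,yaw"""
    def f(v):
        c,s=np.cos(v[2]),np.sin(v[2])
        return np.concatenate([topix(p,[v[0]+c*l[0]-s*l[1],v[1]+s*l[0]+c*l[1],l[2]])-np.array(px) for p,px,l in obs])
    r=least_squares(f,x0,loss='soft_l1'); return r.x,np.round(r.fun.reshape(-1,2),1)
E
python3 - <<'E'
from h import *
pt=eyes.get_image('top');ps=eyes.get_image('scene')
T=lambda x,y:(180+x/8-.44,145+y/8-.44)
S=lambda x,y:(225+x/7-.43,145+y/7-.43)
A=[(pt,T(148,62),(.115,.135,.035)),(pt,T(735,168),(.115,-.135,.035)),(pt,T(52,562),(-.115,.135,.035)),(pt,T(648,665),(-.115,-.135,.015))]
B=[(ps,S(706,322),(.115,.135,.035)),(ps,S(462,27),(-.115,.135,.035)),(ps,S(240,525),(.095,-.135,.035)),(ps,S(37,252),(-.115,-.135,.015))]
for o in (A,B,A+B):
    x,r=fitbox(o,[.55,.01,-.1]); print(np.round(x,4),r.tolist())
for n,q in (('brush handle',T(240,522)),('brush tip',T(260,203)),('tube crimp',T(503,500)),('cap',T(612,235))):
    print(n,np.round(toworld(pt,q,.03),4))
for n,q in (('brush handle',S(372,130)),('brush tip',S(555,305)),('tube crimp',S(220,258)),('cap',S(295,460))):
    print(n,np.round(toworld(ps,q,.03),4))
c=-np.array(pt['R']).T@np.array(pt['t']);print('camtop',c)
c=-np.array(ps['R']).T@np.array(ps['t']);print('cams',c)
# tray masks, boxes masks
for p,n in ((pt,'top'),(ps,'scene')):
  r=regions_of('box1',p)
  for q in r:
    (cx,cy),(w,h),a=cv2.minAreaRect(np.argwhere(q['mask'])[:,::-1].astype(np.float32)); print(n,round(q['score'],2),np.round([cx,cy,w,h,a],1), np.round(toworld(p,(cx,cy),.035),3))
E
```

```text
[ 0.5527  0.0142 -0.1488] [[-0.0, -0.1], [0.1, -0.5], [0.0, 0.1], [-0.1, 0.5]]
[ 0.555   0.0143 -0.1449] [[1.2, -0.3], [0.3, -0.2], [-0.4, 0.2], [-0.8, 0.1]]
[ 0.5537  0.0142 -0.1469] [[-0.1, -0.3], [0.1, -0.8], [0.1, -0.1], [-0.0, 0.2], [0.9, -0.4], [0.1, -0.3], [-0.8, -0.0], [-1.0, -0.2]]
brush handle [0.4795 0.082  0.03  ]
brush tip [0.6239 0.0781 0.03  ]
tube crimp [ 0.4925 -0.0355  0.03  ]
cap [ 0.6135 -0.0814  0.03  ]
brush handle [0.4814 0.0807 0.03  ]
brush tip [0.6278 0.0779 0.03  ]
tube crimp [ 0.496  -0.0355  0.03  ]
cap [ 0.6156 -0.0848  0.03  ]
camtop [ 0.40496776 -0.06045387  1.59174596]
cams [ 1.18707649 -0.57892685  1.21411596]
top 0.82 [336.5 260.   27.4  17.5  39.8] [ 0.314 -0.373  0.035]
top 0.8 [337.7 221.8  27.3  19.8  82.9] [ 0.449 -0.376  0.035]
top 0.7 [127.6 204.7  54.   47.6  87.3] [0.49  0.376 0.035]
top 0.6 [301.4 236.2  18.   25.3  21.8] [ 0.394 -0.248  0.035]
top 0.58 [372.  242.5  25.   19.2  86.8] [ 0.379 -0.498  0.035]
scene 0.78 [214.9 217.2  29.5  21.9  26.6] [ 0.528 -0.24   0.035]
scene 0.7 [168.3 224.8  29.7  21.9  45. ] [ 0.453 -0.379  0.035]
scene 0.65 [190.8 194.8  27.9  17.2  74.7] [ 0.399 -0.252  0.035]
scene 0.58 [124.3 231.8  29.7  19.1  45. ] [ 0.383 -0.506  0.035]
scene 0.56 [148.5 199.   20.   29.   90. ] [ 0.32  -0.376  0.035]
```

```bash
cat >> h.py <<'E'
from scipy.spatial.transform import Rotation as Ro
BX,BY,BA=0.5535,0.0142,-0.147
def b2w(x,y):
    c,s=np.cos(BA),np.sin(BA); return np.array([BX+c*x-s*y,BY+s*x+c*y])
def w2b(x,y):
    c,s=np.cos(BA),np.sin(BA); x-=BX;y-=BY; return np.array([c*x+s*y,-s*x+c*y])
def go(*targets):
    s=telemetry.read_state(); Rm=Ro.from_euler('xyz',s['ee_rot']).as_matrix()
    print('t',round(s['t'],2),'tcp',np.round(s['tcp_pos'],4),'rpy',np.round(s['ee_rot'],4),'F',np.round(s['contact_force'],1),'gap',round(s['finger_gap'],4),'q6',round(s['joint_pos'][5],2))
    for xyz,yaw in targets:
        d=Rm.T@(np.array(xyz)-s['tcp_pos']); r=-np.degrees((yaw-s['ee_rot'][2]+np.pi/2)%np.pi-np.pi/2)
        print('  shift',np.round(d,4).tolist(),'roll',round(r,2))
E
python3 - <<'E'
from h import *
go(([.55,.0795,.2],-.02),([.55,.0795,.1],-.02),([.55,.0795,.017],-.02))
E
```

```text
t 1.75 tcp [0.21   0.5353 0.2313] rpy [-1.5707  0.     -0.3738] F [-0.2 -0.3 -0.5] gap 0.0849 q6 -0.02
  shift [0.483, 0.0313, -0.3002] roll -20.27
  shift [0.483, 0.1313, -0.3002] roll -20.27
  shift [0.483, 0.2143, -0.3002] roll -20.27
```

Call:
jog_arm --pt "0.483 0.031 -0.3" --pt "0.483 0.031 -0.3" --pt "0.483 0.031 -0.3" --pt "0.483 0.031 -0.3" --pt "0.483 0.031 -0.3" --pt "0.483 0.031 -0.3" --pt "0.483 0.031 -0.3" --pt "0.483 0.031 -0.3" --pt "0.483 0.031 -0.3" --pt "0.483 0.031 -0.3" --pt "0.483 0.031 -0.3" --pt "0.483 0.031 -0.3" --roll '[-20.3,-20.3,-20.3,-20.3,-20.3,-20.3,-20.3,-20.3,-20.3,-20.3,-20.3,-20.3]' --jaw '[0,0,0,0,0,0,0,0,0,0,0,0]' --squeeze 40

```text
t: 3.25
tcp_pos: [0.5492, 0.0809, 0.2004]
ee_rot: [-1.57, 0.001, -0.018]
contact_force: [-0.3, -0.3, -1.0]
finger_gap: 0.0425
```

Run:
```python
from h import *
go(([.55,.0795,.1],-.02),([.55,.0795,.017],-.02))
p=eyes.get_image('wrist'); save(p,'w1.png')
print(p['fx'],np.round(p['R'],3).tolist(),p['t'])
```

```text
t 3.25 tcp [0.5492 0.0809 0.2004] rpy [-1.5702e+00  5.0000e-04 -1.8000e-02] F [-0.3 -0.3 -1. ] gap 0.0425 q6 -1.43
  shift [0.0009, 0.1004, -0.0015] roll 0.11
  shift [0.0009, 0.1834, -0.0015] roll 0.11
297.3186396354542 [[0.018, 1.0, 0.0], [0.961, -0.018, 0.277], [0.277, -0.005, -0.961]] [-0.08924621 -0.55434635  0.19716949]
```

View pics/w1.png

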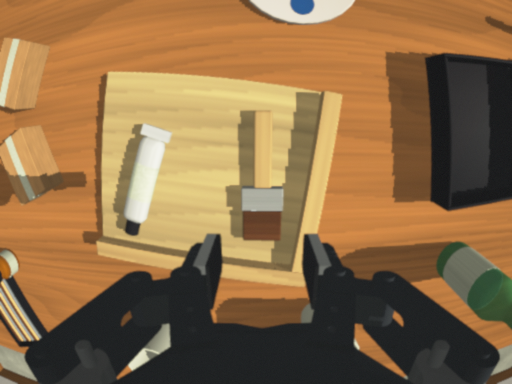

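```bash
cat >> h.py <<'E'
def fw(p,xy,z):
    d=np.array([xy[0]-p['cx'],xy[1]-p['cy']]);r=np.hypot(*d);th=r/p['fx']
    v=np.array([*(d/r*np.sin(th)),np.cos(th)]) if r>0 else np.array([0,0,1.])
    R=np.array(p['R']);c=-R.T@np.array(p['t']); w=R.T@v
    return c+w*(z-c[2])/w[2]
def fpix(p,X):
    c=np.array(p['R'])@np.array(X)+np.array(p['t']); rho=np.hypot(c[0],c[1]); th=np.arctan2(rho,c[2])
    return np.array([p['cx']+p['fx']*th*c[0]/rho,p['cy']+p['fx']*th*c[1]/rho])
E
python3 - <<'E'
from h import *
p=eyes.get_image('wrist')
save(p,'w1b.png',(90,50,360,290),2.9)
for n,q,z in (('handle',(263,110),.029),('tip',(262,240),.029),('crimp',(157,131),.03),('cap',(131,229),.03),('nr',(108,72),.015),('nl',(342,94),.035),('fr',(98,243),.035)):
    w=fw(p,q,z); print(n,np.round(w,4),np.round(w2b(*w[:2]),4))
E
```

```text
handle [0.4775 0.082  0.029 ] [-0.0851  0.0559]
tip [0.6239 0.0784 0.029 ] [0.0602 0.0738]
crimp [ 0.4947 -0.0339  0.03  ] [-0.0511 -0.0562]
cap [ 0.6097 -0.0813  0.03  ] [ 0.0696 -0.0862]
nr [ 0.4187 -0.1006  0.015 ] [-0.1165 -0.1333]
nl [0.4599 0.1647 0.035 ] [-0.1147  0.1352]
fr [ 0.6281 -0.1318  0.035 ] [ 0.0952 -0.1335]
```

View pics/w1b.png

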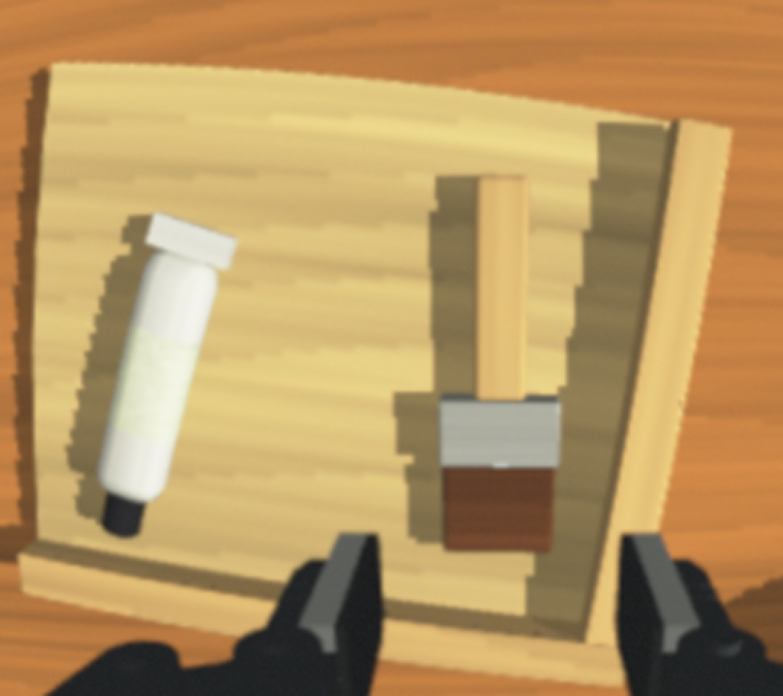

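Call:
jog_arm --pt "-0.003 0.06 -0.001" --pt "-0.003 0.12 -0.001" --pt "-0.003 0.15 -0.001" --pt "-0.003 0.175 -0.001" --pt "-0.003 0.183 -0.001" --pt "-0.003 0.183 -0.001" --pt "-0.003 0.183 -0.001" --pt "-0.003 0.183 -0.001" --pt "-0.003 0.183 -0.001" --pt "-0.003 0.183 -0.001" --pt "-0.003 0.183 -0.001" --roll '[0,0,0,0,0,0,0,0,0,0,0]' --jaw '[0,0,0,0,0,0,-1,-1,-1,-1,-1]' --squeeze 40

```text
t: 4.72
tcp_pos: [0.5473, 0.0804, 0.019]
ee_rot: [-1.57, -0.003, -0.018]
contact_force: [-1.1, 1.0, 5.4]
finger_gap: 0.019
```

Run:
```python
from h import *
p=eyes.get_image('top'); save(p,'top3.png',(90,160,170,250),7)
r=[q for q in regions_of('tray',p)][:1]
print([ (q['score'],cv2.minAreaRect(np.argwhere(q['mask'])[:,::-1].astype(np.float32))) for q in r])
go(([.546,.08,.15],-.02))
```

```text
[(0.82, ((127.46461486816406, 204.86306762695312), (54.027801513671875, 47.75968551635742), 86.8201675415039))]
t 4.83 tcp [0.5473 0.0804 0.019 ] rpy [-1.5697 -0.0029 -0.0177] F [-0.7  0.4  6.1] gap 0.0189 q6 -1.43
  shift [-0.0009, -0.131, -0.0003] roll 0.13
```

View pics/top3.png

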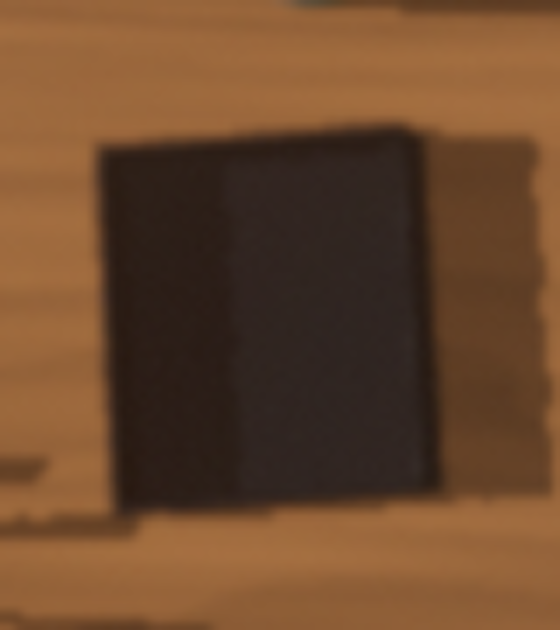

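Run:
```python
from h import *
p=eyes.get_image('top')
c=[toworld(p,(90+x/7-.43,160+y/7-.43),.045) for x,y in ((100,148),(412,127),(440,490),(118,512))]
print(np.round(c,3)); m=np.mean(c,0); print(m)
print('yaw',np.arctan2(*(c[0]-c[3])[[1,0]]),np.arctan2(*(c[1]-c[2])[[1,0]]),np.linalg.norm(c[0]-c[3]),np.linalg.norm(c[0]-c[1]))
```

```text
[[0.573 0.462 0.045]
 [0.588 0.303 0.045]
 [0.404 0.28  0.045]
 [0.388 0.442 0.045]]
[0.48810242 0.37199374 0.045     ]
yaw 0.10724478811788776 0.12474142896461994 0.18561001759798287 0.15955728854463425
```

Run:
```python
from h import *
go(([.547,.08,.15],-.02),([.480,.406,.15],.11),([.480,.406,.05],.11),([.480,.406,.0105],.11))
```

```text
t 4.88 tcp [0.5473 0.0804 0.019 ] rpy [-1.5697 -0.0029 -0.0176] F [-0.  -0.1  6.6] gap 0.0187 q6 -1.43
  shift [0.0001, -0.131, -0.0003] roll 0.14
  shift [-0.0727, -0.1308, 0.3245] roll -7.31
  shift [-0.0729, -0.0308, 0.3244] roll -7.31
  shift [-0.0731, 0.0087, 0.3243] roll -7.31
```

Call:
jog_arm --pt "0 -0.03 0" --pt "0 -0.09 0" --pt "0 -0.13 0.02" --pt "-0.01 -0.13 0.07" --pt "-0.02 -0.13 0.12" --pt "-0.035 -0.13 0.17" --pt "-0.05 -0.13 0.22" --pt "-0.06 -0.13 0.27" --pt "-0.07 -0.13 0.31" --pt "-0.073 -0.13 0.324" --pt "-0.073 -0.13 0.324" --pt "-0.073 -0.13 0.324" --roll '[0,0,0,-1,-2,-3,-5,-6,-7,-7.3,-7.3,-7.3]' --jaw '[-1,-1,-1,-1,-1,-1,-1,-1,-1,-1,-1,-1]'

```text
t: 6.38
tcp_pos: [0.4799, 0.4041, 0.1491]
ee_rot: [-1.571, -0.003, 0.109]
contact_force: [0.1, -0.5, -1.0]
finger_gap: 0.0189
```

Run:
```python
from h import *
go(([.480,.406,.05],.11),([.480,.406,.0105],.11))
p=eyes.get_image('wrist'); save(p,'w2.png')
```

```text
t 6.38 tcp [0.4799 0.4041 0.1491] rpy [-1.5711 -0.0025  0.1085] F [ 0.1 -0.5 -1. ] gap 0.0189 q6 -1.0
  shift [0.0, 0.0991, 0.002] roll -0.09
  shift [-0.0001, 0.1386, 0.002] roll -0.09
```

View pics/w2.png

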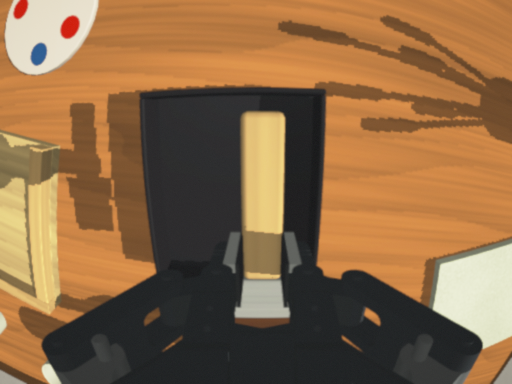

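Call:
jog_arm --pt "0 0.05 0.002" --pt "0 0.1 0.002" --pt "0 0.125 0.002" --pt "0 0.135 0.002" --pt "0 0.138 0.002" --pt "0 0.138 0.002" --pt "0 0.138 0.002" --pt "0 0.138 0.002" --pt "0 0.138 0.002" --pt "0 0.08 0.002" --pt "0 0.02 0.002" --pt "0 -0.02 0.002" --roll '[0,0,0,0,0,0,0,0,0,0,0,0]' --jaw '[-1,-1,-1,-1,-1,-1,-0.25,-0.25,-0.25,-0.25,-0.25,-0.25]'

```text
t: 7.92
tcp_pos: [0.4804, 0.4065, 0.1726]
ee_rot: [-1.569, -0.006, 0.108]
contact_force: [0.7, 1.3, -0.6]
finger_gap: 0.0321
```

Run:
```python
from h import *
p=eyes.get_image('wrist'); save(p,'w3.png')
tx,ty,ya=.554,-.058,-.385
go(([tx,ty,.17],ya),([tx,ty,.02],ya))
```

```text
t 7.97 tcp [0.4823 0.4081 0.1779] rpy [-1.5638 -0.0136  0.1082] F [1.  1.3 3.3] gap 0.032 q6 -0.99
  shift [0.0208, 0.0049, -0.4712] roll 28.26
  shift [0.0187, 0.1548, -0.4723] roll 28.26
```

View pics/w3.png

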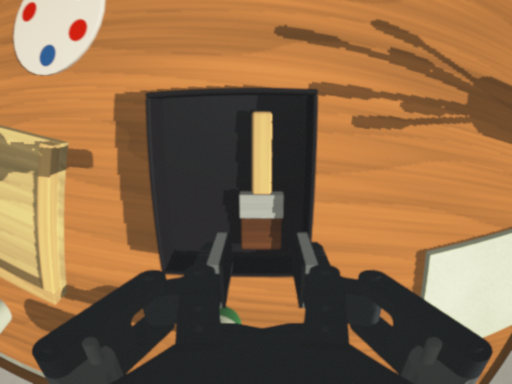

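Run:
```python
from h import *
p=eyes.get_image('wrist');p=eyes.get_image('wrist');p=eyes.get_image('wrist')
tx,ty,ya=.5505,-.057,-.38
go(([tx,ty,.17],ya),([tx,ty,.02],ya))
```

```text
t 8.12 tcp [0.4798 0.406  0.1698] rpy [-1.5701 -0.0038  0.1082] F [-0.2 -0.  -1.6] gap 0.0318 q6 -0.99
  shift [0.0203, -0.0004, -0.468] roll 27.97
  shift [0.0197, 0.1496, -0.4681] roll 27.97
```

Call:
jog_arm --pt "0 0 -0.05" --pt "0.005 0 -0.11" --pt "0.007 0 -0.17" --pt "0.01 0 -0.23" --pt "0.012 0 -0.29" --pt "0.015 0 -0.35" --pt "0.018 0 -0.41" --pt "0.02 0 -0.455" --pt "0.02 0 -0.468" --pt "0.02 0 -0.468" --pt "0.02 0 -0.468" --pt "0.02 0 -0.468" --roll '[2,6,10,14,18,22,26,28,28,28,28,28]' --jaw '[0.3,0.3,0.3,0.3,0.3,0.3,0.3,0.3,0.3,0.3,0.3,0.3]'

```text
t: 9.62
tcp_pos: [0.55, -0.0557, 0.1695]
ee_rot: [-1.568, -0.003, -0.378]
contact_force: [0.6, 0.6, 1.4]
finger_gap: 0.0555
```

Run:
```python
from h import *
p=eyes.get_image('wrist');save(p,'w4.png')
tx,ty,ya=.5505,-.057,-.38
go(([tx,ty,.17],ya),([tx,ty,.019],ya))
```

```text
t 9.68 tcp [ 0.5501 -0.0558  0.1696] rpy [-1.5682 -0.0029 -0.3786] F [-0.1 -0.  -1.5] gap 0.0554 q6 -1.32
  shift [0.0008, -0.0004, -0.0009] roll 0.08
  shift [0.0004, 0.1506, -0.0013] roll 0.08
```

View pics/w4.png

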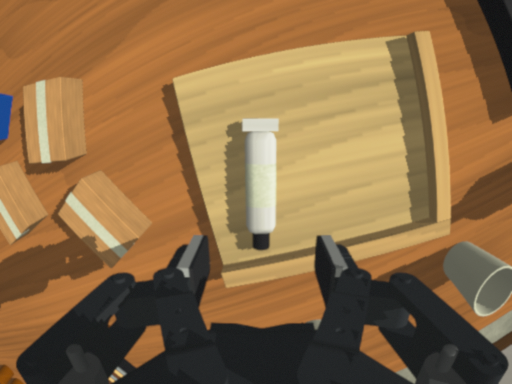

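Call:
jog_arm --pt "0 0.06 -0.001" --pt "0 0.11 -0.001" --pt "0 0.14 -0.001" --pt "0 0.15 -0.001" --pt "0 0.15 -0.001" --pt "0 0.15 -0.001" --pt "0 0.15 -0.001" --pt "0 0.15 -0.001" --pt "0 0.15 -0.001" --pt "0 0.15 -0.001" --roll '[0,0,0,0,0,0,0,0,0,0]' --jaw '[0.3,0.3,0.3,0.3,0.3,-1,-1,-1,-1,-1]'

```text
t: 10.92
tcp_pos: [0.5515, -0.0567, 0.0212]
ee_rot: [-1.567, -0.006, -0.379]
contact_force: [-0.0, 0.3, 7.1]
finger_gap: 0.0288
```

Run:
```python
from h import *
p=eyes.get_image('top')
y=.105
# tray local (0,-.036) 
tx,ty=.488+np.sin(y)*.036,.372-np.cos(y)*.036
go(([.55,-.057,.15],-.38),([tx,ty,.15],y),([tx,ty,.0105],y));print(tx,ty)
```

```text
t 10.97 tcp [ 0.5515 -0.0567  0.0212] rpy [-1.5672 -0.0062 -0.3787] F [-0.2  0.8  6.8] gap 0.0293 q6 -1.32
  shift [-0.0005, -0.1288, -0.0004] roll 0.08
  shift [-0.2, -0.1288, 0.3434] roll -27.71
  shift [-0.2008, 0.0107, 0.3429] roll -27.71
0.4917730580778398 0.3361982677410541
```

Call:
jog_arm --pt "0 -0.04 0" --pt "0 -0.1 0" --pt "-0.01 -0.13 0.02" --pt "-0.035 -0.13 0.06" --pt "-0.06 -0.13 0.11" --pt "-0.09 -0.13 0.16" --pt "-0.12 -0.13 0.21" --pt "-0.15 -0.13 0.26" --pt "-0.18 -0.13 0.31" --pt "-0.195 -0.13 0.335" --pt "-0.2 -0.13 0.343" --pt "-0.2 -0.13 0.343" --roll '[0,0,-2,-6,-10,-14,-18,-22,-26,-27.7,-27.7,-27.7]' --jaw '[-1,-1,-1,-1,-1,-1,-1,-1,-1,-1,-1,-1]'

```text
t: 12.48
tcp_pos: [0.4914, 0.3354, 0.1511]
ee_rot: [-1.571, -0.007, 0.105]
contact_force: [0.6, -1.3, -1.3]
finger_gap: 0.0289
```

Run:
```python
from h import *
p=eyes.get_image('wrist');save(p,'w5.png')
go(([.492,.336,.05],.105),([.492,.336,.0115],.105))
```

```text
t 12.53 tcp [0.4916 0.3347 0.1511] rpy [-1.5715 -0.0068  0.104 ] F [-0.3  0.9 -1.6] gap 0.0289 q6 -1.09
  shift [-0.0002, 0.1011, 0.0013] roll -0.06
  shift [-0.0004, 0.1396, 0.0013] roll -0.06
```

View pics/w5.png

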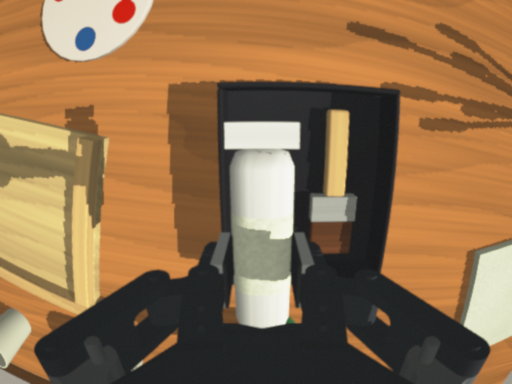

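Run:
```python
from h import *
p=eyes.get_image('wrist')
for q in ((220,85),(399,91),(219,150),(384,250)):
    print(q,np.round(fw(p,q,.045),4))
go()
```

```text
(220, 85) [0.4036 0.2891 0.045 ]
(399, 91) [0.3866 0.4433 0.045 ]
(219, 150) [0.4584 0.2931 0.045 ]
(384, 250) [0.538  0.4597 0.045 ]
t 12.57 tcp [0.4918 0.3344 0.1512] rpy [-1.5713 -0.0069  0.1034] F [ 0.2  0.3 -1.4] gap 0.0292 q6 -1.09
```

Call:
jog_arm --pt "0 0.05 0.006" --pt "0 0.1 0.006" --pt "0 0.125 0.006" --pt "0 0.135 0.006" --pt "0 0.14 0.006" --pt "0 0.14 0.006" --pt "0 0.14 0.006" --pt "0 0.14 0.006" --pt "0 0.14 0.006" --pt "0 0.08 0.006" --pt "0 0.02 0.006" --pt "0 -0.02 0.006" --roll '[0,0,0,0,0,0,0,0,0,0,0,0]' --jaw '[-1,-1,-1,-1,-1,-1,-0.1,-0.1,-0.1,-0.1,-0.1,-0.1]'

```text
t: 14.08
tcp_pos: [0.4916, 0.3409, 0.1745]
ee_rot: [-1.569, -0.01, 0.104]
contact_force: [0.2, 0.2, -0.7]
finger_gap: 0.0382
```

Run:
```python
from h import *
for i in range(3): p=eyes.get_image('wrist')
save(p,'w6.png');go()
p=eyes.get_image('top'); save(p,'top4.png',(270,170,400,285),6)
```

```text
t 14.22 tcp [0.492  0.3412 0.174 ] rpy [-1.5686 -0.0121  0.1036] F [-0.2 -0.2 -0.5] gap 0.0385 q6 -1.08
```

View pics/w6.png

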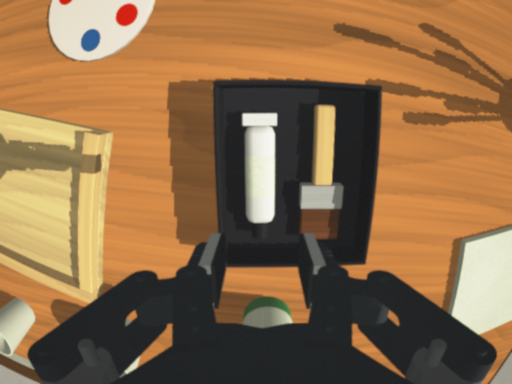

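View pics/top4.png

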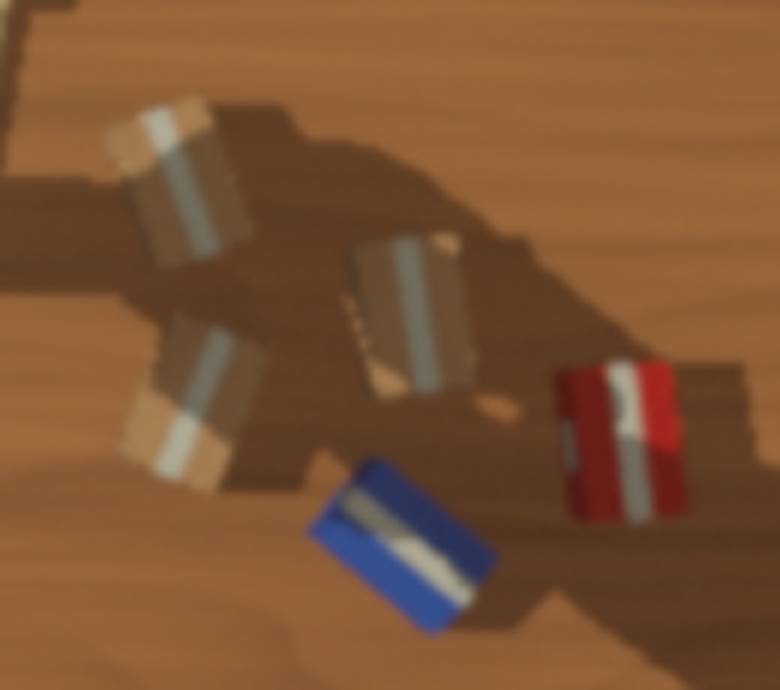

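Run:
```python
from h import *
go(([.40,-.29,.28],-.0))
```

```text
t 14.28 tcp [0.491  0.3405 0.1718] rpy [-1.5707 -0.008   0.1035] F [ 0.9 -0.1 -1. ] gap 0.0383 q6 -1.08
  shift [-0.1548, -0.1095, -0.6177] roll 5.93
```

Call:
jog_arm --pt "0 -0.03 -0.04" --pt "-0.01 -0.06 -0.09" --pt "-0.03 -0.1 -0.14" --pt "-0.05 -0.11 -0.2" --pt "-0.06 -0.11 -0.26" --pt "-0.08 -0.11 -0.32" --pt "-0.09 -0.11 -0.38" --pt "-0.11 -0.11 -0.44" --pt "-0.12 -0.11 -0.5" --pt "-0.14 -0.11 -0.56" --pt "-0.155 -0.11 -0.61" --pt "-0.155 -0.11 -0.618" --roll '[0,0,1,2,3,4,5,6,6,6,6,6]' --jaw '[1,1,1,1,1,1,1,1,1,1,1,1]'

```text
t: 15.78
tcp_pos: [0.3983, -0.2927, 0.2782]
ee_rot: [-1.568, -0.004, -0.006]
contact_force: [0.0, 1.4, 0.1]
finger_gap: 0.0853
```

Call:
jog_arm --pt "0 0 0" --pt "0 0 0" --roll '[0,0]' --jaw '[1,1]'

```text
t: 16.02
tcp_pos: [0.3983, -0.2914, 0.2773]
ee_rot: [-1.566, -0.003, -0.005]
contact_force: [-0.1, 0.7, -0.2]
finger_gap: 0.0855
```

Run:
```python
from h import *
p=eyes.get_image('wrist');save(p,'w7.png',None,1.5);go()
np.save('w7.npy',p,allow_pickle=True)
```

```text
t 16.07 tcp [ 0.3985 -0.2913  0.2777] rpy [-1.5665 -0.0034 -0.0042] F [ 0.3 -0.2 -0.3] gap 0.0857 q6 -2.23
```

View pics/w7.png

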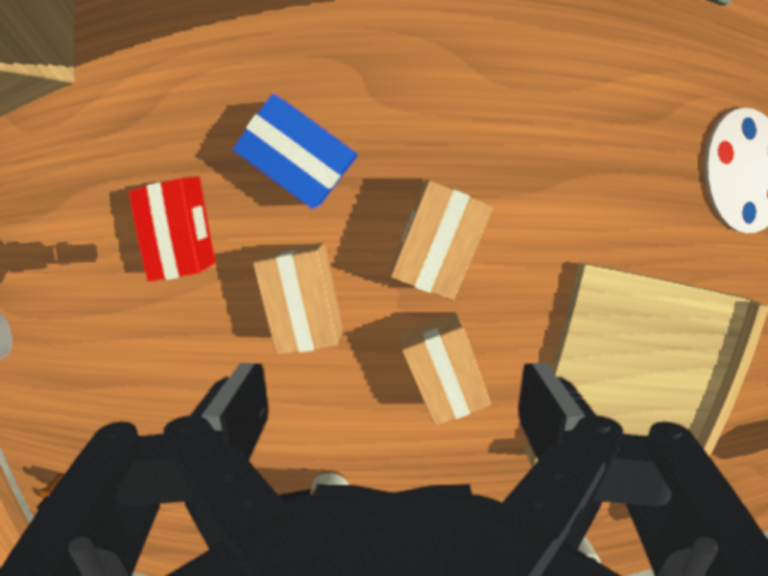

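Run:
```python
from h import *
p=np.load('w7.npy',allow_pickle=True).item()
save(p,'w7c.png',(160,110,340,290),4.4)
```

```text
(no output)
```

View pics/w7c.png

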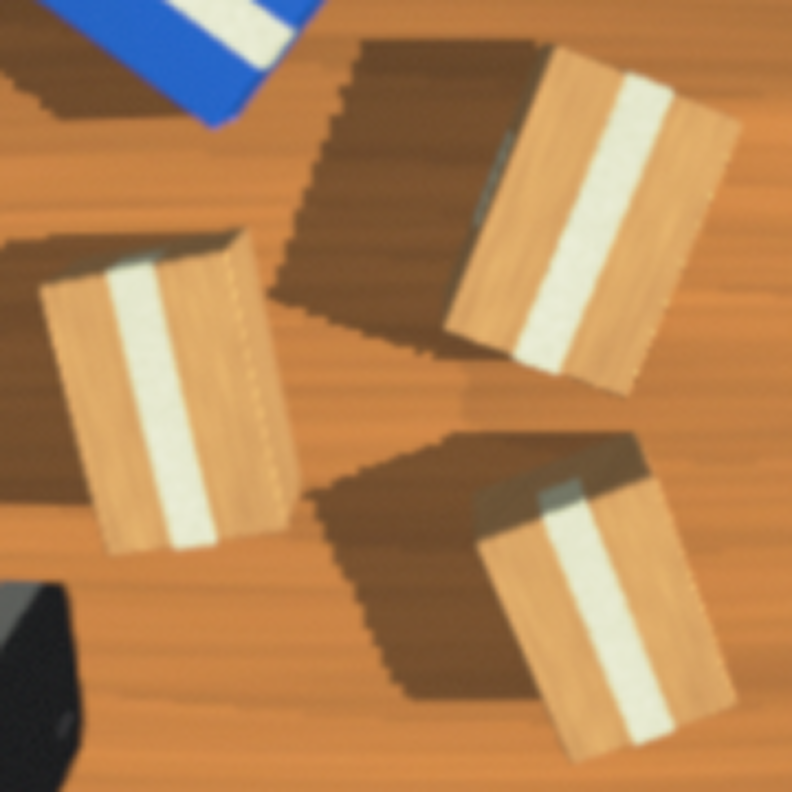

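```bash
cat >> h.py <<'E'
def fitfish(obs,x0):
    def f(v):
        c,s=np.cos(v[2]),np.sin(v[2])
        return np.concatenate([fpix(p,[v[0]+c*l[0]-s*l[1],v[1]+s*l[0]+c*l[1],l[2]])-np.array(px) for p,px,l in obs])
    r=least_squares(f,x0); return r.x,np.round(r.fun.reshape(-1,2),1)
E
python3 - <<'E'
from h import *
p=np.load('w7.npy',allow_pickle=True).item()
# corners order: (-x,-y),(-x,+y),(+x,+y),(+x,-y) local with x ~ world x ; image right=+y, down=+x
L=[(-.045,-.03,.045),(-.045,.03,.045),(.045,.03,.045),(.045,-.03,.045)]
D={'A':[(478,540),(655,478),(736,705),(577,762)],'B':[(40,290),(228,248),(288,526),(112,553)],'C':[(555,45),(742,122),(628,395),(445,328)]}
for k,c in D.items():
    px=[(160+x/4.4-.39,110+y/4.4-.39) for x,y in c]
    w=[fw(p,q,.045) for q in px]
    x,r=fitfish([(p,q,l) for q,l in zip(px,L)],[*np.mean(w,0)[:2],0])
    print(k,np.round(x,4),r.tolist(),'sides',np.round([np.linalg.norm(w[i]-w[i-1]) for i in range(4)],3))
E
```

```text
A [ 0.5216 -0.2396  0.3757] [[-0.4, 0.4], [0.5, -0.9], [0.9, -0.0], [-1.0, 0.8]] sides [0.09  0.058 0.089 0.057]
B [ 0.4468 -0.379   0.1735] [[-0.4, -1.0], [-0.2, -0.1], [0.8, 0.5], [-0.3, 0.8]] sides [0.087 0.06  0.089 0.058]
C [ 0.3913 -0.25   -0.3658] [[-0.2, -0.5], [0.7, -0.4], [0.1, 0.6], [-0.6, 0.3]] sides [0.089 0.059 0.088 0.059]
```

Run:
```python
from h import *
go(([.5216,-.2396,.15],.3757))
```

```text
t 16.07 tcp [ 0.3985 -0.2913  0.2777] rpy [-1.5665 -0.0034 -0.0042] F [ 0.3 -0.2 -0.3] gap 0.0857 q6 -2.23
  shift [0.1225, 0.1283, 0.0517] roll -21.77
```

Call:
jog_arm --pt "0.02 0 0.01" --pt "0.04 0 0.02" --pt "0.06 0.02 0.03" --pt "0.08 0.04 0.04" --pt "0.1 0.06 0.05" --pt "0.122 0.07 0.052" --pt "0.122 0.08 0.052" --pt "0.122 0.08 0.052" --pt "0.122 0.08 0.052" --pt "0.122 0.08 0.052" --pt "0.122 0.08 0.052" --pt "0.122 0.08 0.052" --roll '[10,20,30,40,50,60,70,80,90,100,110,120]' --jaw '[1,1,1,1,1,1,1,1,1,1,1,1]' --squeeze 60

```text
t: 17.58
tcp_pos: [0.5212, -0.2379, 0.1985]
ee_rot: [-1.57, 0.006, -2.102]
contact_force: [0.6, -0.8, -0.9]
finger_gap: 0.0852
```

Run:
```python
from h import *
go(([.5216,-.2396,.15],.3757))
```

```text
t 17.57 tcp [ 0.5212 -0.2379  0.1985] rpy [-1.57    0.0056 -2.1021] F [ 0.6 -0.8 -0.9] gap 0.0852 q6 0.08
  shift [0.0015, 0.0485, 0.0012] roll 38.03
```

Call:
jog_arm --pt "0.001 0.02 0.001" --pt "0.001 0.04 0.001" --pt "0.001 0.048 0.001" --pt "0.001 0.048 0.001" --pt "0.001 0.048 0.001" --pt "0.001 0.048 0.001" --pt "0.001 0.048 0.001" --roll '[10,20,30,38,38,38,38]' --jaw '[1,1,1,1,1,1,1]'

```text
t: 18.45
tcp_pos: [0.5218, -0.2388, 0.1507]
ee_rot: [-1.573, 0.005, -2.764]
contact_force: [0.5, 0.4, 0.8]
finger_gap: 0.085
```

Run:
```python
from h import *
p=eyes.get_image('wrist');save(p,'w8.png')
go(([.5216,-.2396,.022],.3757))
```

```text
t 18.5 tcp [ 0.5218 -0.2389  0.1507] rpy [-1.5733  0.0052 -2.7642] F [-0.3  0.3  0.1] gap 0.0854 q6 0.74
  shift [0.0011, 0.1287, 0.0009] roll 0.09
```

View pics/w8.png

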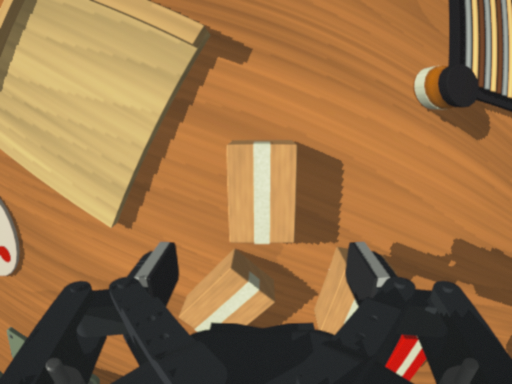

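Call:
jog_arm --pt "0.001 0.05 0.001" --pt "0.001 0.1 0.001" --pt "0.001 0.12 0.001" --pt "0.001 0.128 0.001" --pt "0.001 0.128 0.001" --pt "0.001 0.128 0.001" --pt "0.001 0.128 0.001" --pt "0.001 0.128 0.001" --pt "0.001 0.128 0.001" --roll '[0,0,0,0,0,0,0,0,0]' --jaw '[1,1,1,1,1,-1,-1,-1,-1]'

```text
t: 19.62
tcp_pos: [0.5227, -0.24, 0.0243]
ee_rot: [-1.571, 0.007, -2.764]
contact_force: [-0.2, -0.2, 5.5]
finger_gap: 0.0583
```

Run:
```python
from h import *
P=b2w(.062,.064); print(P)
go(([.5216,-.2396,.12],.3757),([*P,.14],BA-np.pi/2),([*P,.043],BA-np.pi/2))
```

```text
[0.62420548 0.06842854]
t 19.62 tcp [ 0.5227 -0.24    0.0243] rpy [-1.5713  0.0072 -2.7642] F [-0.2 -0.2  5.5] gap 0.0583 q6 0.73
  shift [0.0001, -0.0957, -0.0008] roll 0.09
  shift [-0.2089, -0.1141, -0.2494] roll -59.96
  shift [-0.2082, -0.0171, -0.2493] roll -59.96
```

Call:
jog_arm --pt "0 -0.03 0" --pt "0 -0.08 0" --pt "-0.01 -0.114 -0.02" --pt "-0.04 -0.114 -0.06" --pt "-0.07 -0.114 -0.1" --pt "-0.11 -0.114 -0.14" --pt "-0.15 -0.114 -0.18" --pt "-0.19 -0.114 -0.22" --pt "-0.209 -0.114 -0.249" --pt "-0.209 -0.114 -0.249" --pt "-0.209 -0.114 -0.249" --pt "-0.209 -0.114 -0.249" --roll '[0,0,0,-10,-20,-30,-40,-50,-60,-60,-60,-60]' --jaw '[-1,-1,-1,-1,-1,-1,-1,-1,-1,-1,-1,-1]'

```text
t: 21.12
tcp_pos: [0.6241, 0.0669, 0.1399]
ee_rot: [-1.565, 0.004, -1.719]
contact_force: [0.5, -0.1, -2.4]
finger_gap: 0.0586
```

Run:
```python
from h import *
p=eyes.get_image('wrist');save(p,'w9.png',None,1.5)
p=eyes.get_image('scene');save(p,'sc3.png',(225,100,345,230),5)
P=b2w(.062,.064)
go(([*P,.06],BA-np.pi/2),([*P,.041],BA-np.pi/2))
```

```text
t 21.23 tcp [0.6243 0.067  0.14  ] rpy [-1.5648  0.0039 -1.7189] F [-0.   0.5 -3.1] gap 0.0584 q6 0.23
  shift [-0.0011, 0.08, -0.0008] roll -0.06
  shift [-0.001, 0.099, -0.0009] roll -0.06
```

View pics/w9.png

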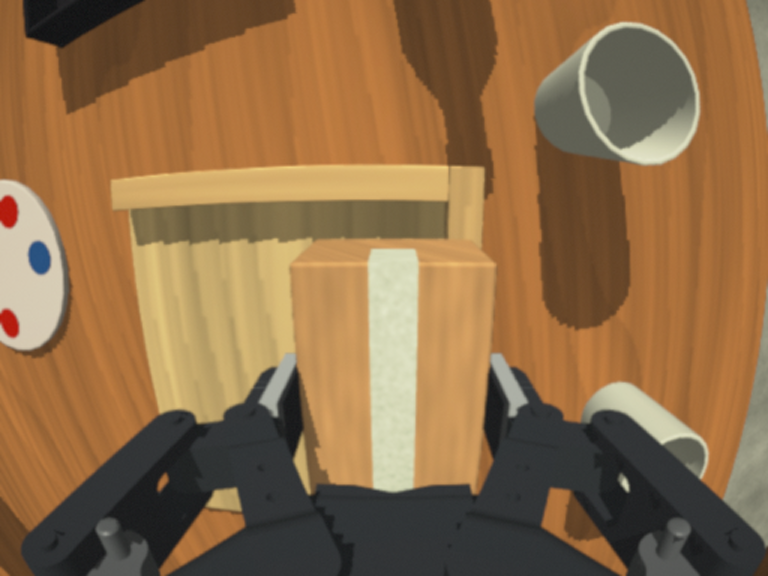

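View pics/sc3.png

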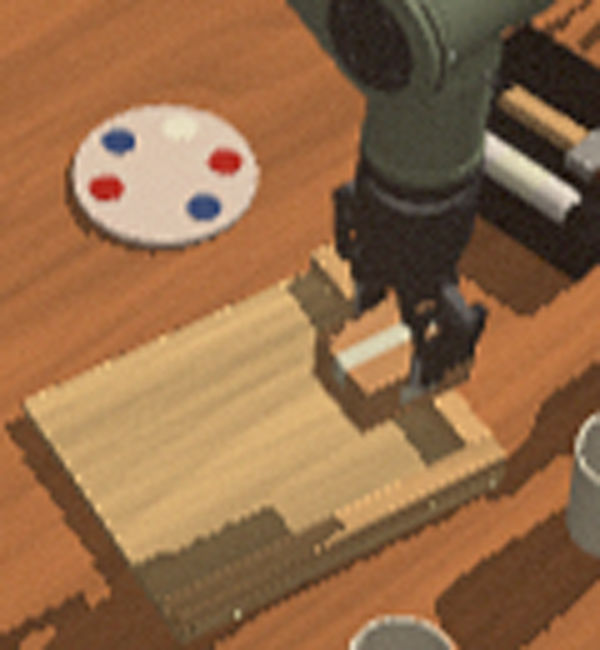

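Run:
```python
from h import *
p=eyes.get_image('wrist')
for q in ((484,168),(112,181),(449,201),(113,208)):
    w=fw(p,(q[0]/1.5-.17,q[1]/1.5-.17),.035); print(np.round(w,4),np.round(w2b(*w[:2]),4))
# held carton top near edge corners
z=.14-.0243+.045
for q in ((292,265),(494,263)):
    w=fw(p,(q[0]/1.5,q[1]/1.5),z); print('box',np.round(w2b(*w[:2]),4))
```

```text
[0.6864 0.1287 0.035 ] [0.1147 0.1327]
[0.4616 0.1637 0.035 ] [-0.1128  0.1344]
[0.6643 0.1127 0.035 ] [0.0952 0.1137]
[0.4585 0.1467 0.035 ] [-0.1134  0.1172]
box [0.0343 0.1043]
box [0.0918 0.1047]
```

Call:
jog_arm --pt "0 0.05 -0.001" --pt "0 0.08 -0.001" --pt "0 0.095 -0.001" --pt "0 0.099 -0.001" --pt "0 0.1 -0.001" --pt "0 0.1 -0.001" --roll '[0,0,0,0,0,0]' --jaw '[-1,-1,-1,-1,-1,-1]'

```text
t: 22.02
tcp_pos: [0.6247, 0.0676, 0.0412]
ee_rot: [-1.563, 0.004, -1.719]
contact_force: [-0.9, 0.4, -2.3]
finger_gap: 0.0582
```

Run:
```python
from h import *
p=eyes.get_image('wrist');save(p,'w10.png',None,1.5)
P=b2w(.065,.07)
go(([*P,.041],BA-np.pi/2)); s=telemetry.read_state(); print(w2b(*s['tcp_pos'][:2]))
```

```text
t 22.07 tcp [0.6246 0.0676 0.0412] rpy [-1.5629  0.0044 -1.7187] F [-0.4 -0.8 -1.4] gap 0.0585 q6 0.23
  shift [-0.0068, 0.0002, 0.0024] roll -0.05
[0.06254637 0.06323248]
```

View pics/w10.png

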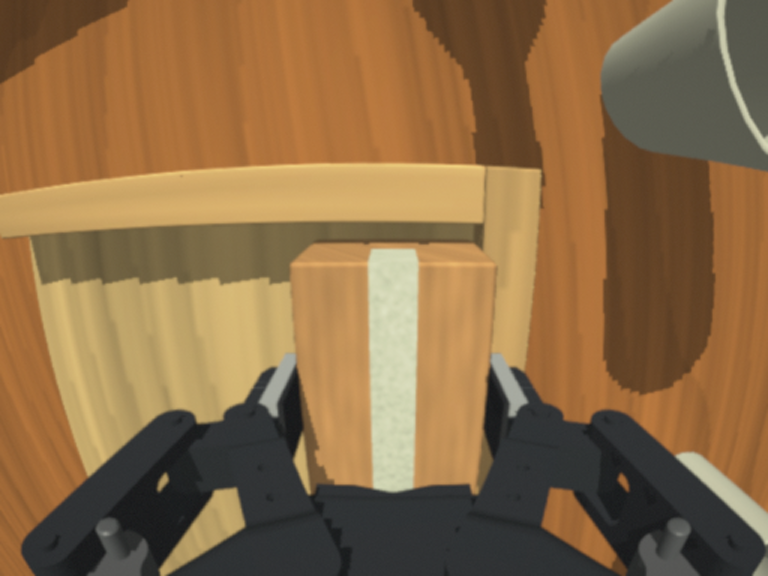

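Call:
jog_arm --pt "-0.003 0 0" --pt "-0.006 0 0" --pt "-0.008 0 0" --pt "-0.01 0 0" --pt "-0.01 0 0" --roll '[0,0,0,0,0]' --jaw '[-1,-1,-1,-1,-1]'

```text
t: 22.7
tcp_pos: [0.6259, 0.0755, 0.0416]
ee_rot: [-1.563, 0.001, -1.718]
contact_force: [-1.8, -8.0, 0.7]
finger_gap: 0.0586
```

Run:
```python
from h import *
p=eyes.get_image('wrist');save(p,'w11.png',(160,90,380,240),3.5)
P=b2w(.065,.07)
go(([*P,.041],BA-np.pi/2)); s=telemetry.read_state(); print(w2b(*s['tcp_pos'][:2]))
```

```text
t 22.75 tcp [0.6259 0.0755 0.0416] rpy [-1.5629e+00  1.0000e-03 -1.7181e+00] F [-2.2 -7.3  1.2] gap 0.0586 q6 0.25
  shift [0.0012, 0.0006, 0.0023] roll -0.02
[0.06264734 0.07119715]
```

View pics/w11.png

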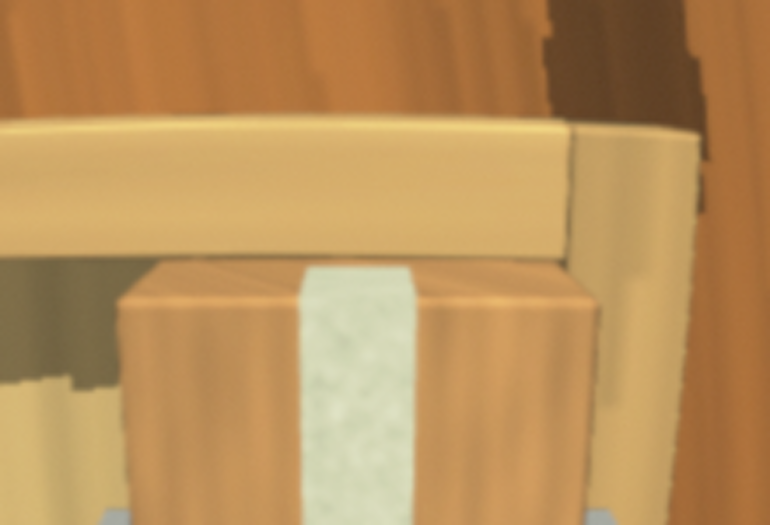

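Call:
jog_arm --pt "-0.001 0 0.002" --pt "-0.001 0 0.003" --pt "-0.001 0 0.004" --pt "-0.001 0.001 0.005" --pt "-0.001 0.002 0.005" --pt "-0.001 0.003 0.005" --roll '[0,0,0,0,0,0]' --jaw '[-1,-1,-1,-1,-1,-1]'

```text
t: 23.5
tcp_pos: [0.6263, 0.0753, 0.0396]
ee_rot: [-1.573, -0.001, -1.72]
contact_force: [-13.8, -2.5, 16.2]
finger_gap: 0.0586
```

Run:
```python
from h import *
go(); s=telemetry.read_state(); print(w2b(*s['tcp_pos'][:2]))
```

```text
t 23.5 tcp [0.6263 0.0753 0.0396] rpy [-1.5731e+00 -1.2000e-03 -1.7197e+00] F [-13.8  -2.5  16.2] gap 0.0586 q6 0.25
[0.06308152 0.07113064]
```

Call:
jog_arm --pt "0 0 0" --pt "0 0 0" --pt "0 0 0" --pt "0 0 0" --pt "0 -0.03 0" --pt "0 -0.08 0" --pt "0 -0.12 0" --pt "0 -0.12 0" --pt "0 -0.12 0" --roll '[0,0,0,0,0,0,0,0,0]' --jaw '[-1,0.8,0.8,0.8,0.8,0.8,0.8,0.8,0.8]'

```text
t: 24.62
tcp_pos: [0.6261, 0.0754, 0.1588]
ee_rot: [-1.574, -0.001, -1.72]
contact_force: [-0.6, 1.0, -0.3]
finger_gap: 0.0767
```

Run:
```python
from h import *
p=eyes.get_image('wrist');save(p,'w12.png',(90,70,380,250),2.7);go()
np.save('w12.npy',p,allow_pickle=True)
```

```text
t 24.68 tcp [0.6257 0.0754 0.1581] rpy [-1.5757 -0.0018 -1.7197] F [-0.3 -0.1 -0.4] gap 0.0771 q6 0.25
```

View pics/w12.png

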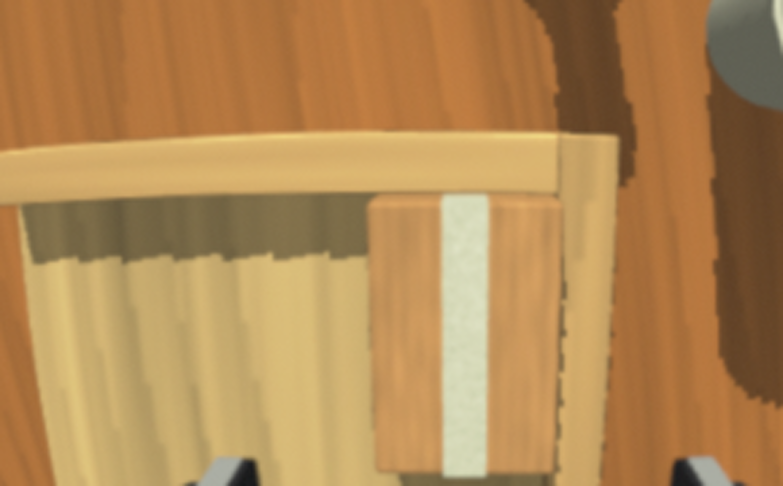

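Run:
```python
from h import *
p=np.load('w12.npy',allow_pickle=True).item()
T=lambda q:(90+q[0]/2.7-.3,70+q[1]/2.7-.3)
for q,z in (((372,199),.06),((559,198),.06),((554,471),.06),((380,470),.06),((558,192),.035),((617,136),.035),((20,203),.035),((20,203),.015)):
    w=fw(p,T(q),z); print(np.round(w[:2],4),np.round(w2b(*w[:2]),4))
```

```text
[0.6055 0.1221] [0.0356 0.1144]
[0.6614 0.1141] [0.0921 0.1146]
[0.6493 0.0249] [0.0932 0.0246]
[0.592  0.0338] [0.0353 0.025 ]
[0.6638 0.1131] [0.0946 0.114 ]
[0.686  0.1293] [0.1142 0.1332]
[0.4707 0.1435] [-0.1009  0.1157]
[0.4582 0.1435] [-0.1132  0.1139]
```

Run:
```python
from h import *
p=eyes.get_image('top'); save(p,'top5.png',(180,120,400,290),3.5)
p=eyes.get_image('top')
go(([.4468,-.379,.16],.1735-np.pi))
```

```text
t 24.77 tcp [0.6258 0.0753 0.1578] rpy [-1.5762 -0.002  -1.7197] F [-0.3 -0.2 -0.2] gap 0.077 q6 0.25
  shift [0.4759, -0.0006, -0.1096] roll 71.53
```

View pics/top5.png

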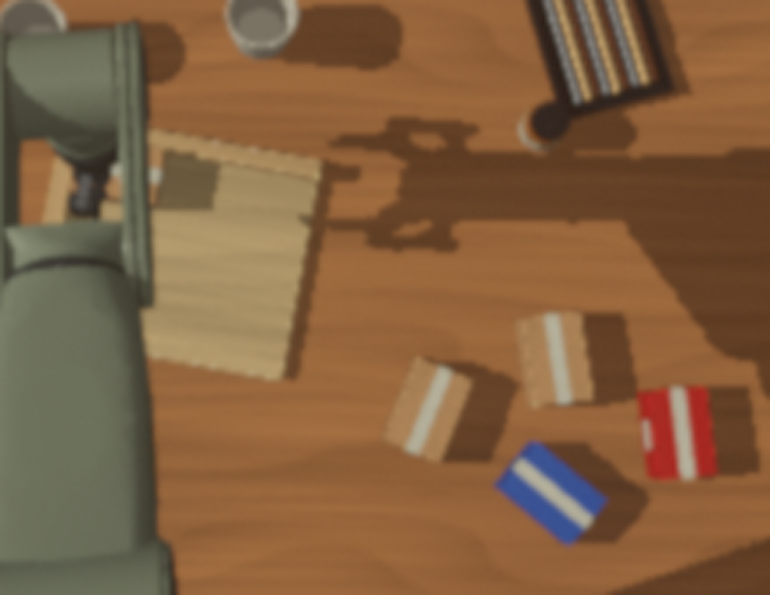

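Call:
jog_arm --pt "0.04 -0.02 0" --pt "0.1 -0.02 -0.02" --pt "0.155 -0.02 -0.03" --pt "0.21 -0.02 -0.045" --pt "0.27 -0.02 -0.06" --pt "0.33 -0.02 -0.07" --pt "0.385 -0.02 -0.085" --pt "0.44 -0.01 -0.1" --pt "0.476 0 -0.11" --pt "0.476 0 -0.11" --pt "0.476 0 -0.11" --pt "0.476 0 -0.11" --roll '[5,14,23,32,41,50,60,68,71.5,71.5,71.5,71.5]' --jaw '[1,1,1,1,1,1,1,1,1,1,1,1]'

```text
t: 26.28
tcp_pos: [0.447, -0.378, 0.1594]
ee_rot: [-1.571, -0.006, -2.966]
contact_force: [-0.4, 0.4, 0.1]
finger_gap: 0.0854
```

Run:
```python
from h import *
p=eyes.get_image('wrist');save(p,'w13.png')
go(([.4468,-.379,.022],.1735-np.pi))
```

```text
t 26.32 tcp [ 0.447  -0.378   0.1595] rpy [-1.5707 -0.0056 -2.9658] F [-0.2 -0.4 -0.2] gap 0.0855 q6 0.68
  shift [-0.0004, 0.1375, 0.0009] roll 0.13
```

View pics/w13.png

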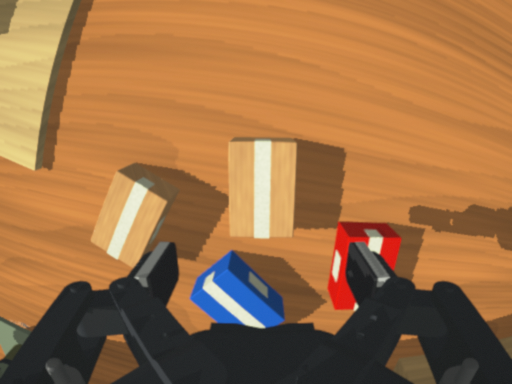

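Call:
jog_arm --pt "0 0.05 0.001" --pt "0 0.1 0.001" --pt "0 0.13 0.001" --pt "0 0.138 0.001" --pt "0 0.138 0.001" --pt "0 0.138 0.001" --pt "0 0.138 0.001" --pt "0 0.138 0.001" --pt "0 0.138 0.001" --roll '[0,0,0,0,0,0,0,0,0]' --jaw '[1,1,1,1,1,-1,-1,-1,-1]'

```text
t: 27.45
tcp_pos: [0.4475, -0.38, 0.0235]
ee_rot: [-1.568, -0.003, -2.966]
contact_force: [0.1, 0.3, 6.4]
finger_gap: 0.0586
```

Run:
```python
from h import *
P=b2w(.060,-.026); print(P)
go(([*P,.16],BA-np.pi/2),([*P,.041],BA-np.pi/2))
```

```text
[ 0.60904465 -0.02030786]
t 27.45 tcp [ 0.4475 -0.38    0.0235] rpy [-1.568  -0.0031 -2.9659] F [0.1 0.3 6.4] gap 0.0586 q6 0.68
  shift [-0.2215, -0.1381, -0.3255] roll -71.51
  shift [-0.2219, -0.0191, -0.3258] roll -71.51
```

Call:
jog_arm --pt "0 -0.04 0" --pt "0 -0.09 0" --pt "-0.02 -0.138 -0.03" --pt "-0.05 -0.138 -0.08" --pt "-0.08 -0.138 -0.12" --pt "-0.11 -0.138 -0.16" --pt "-0.14 -0.138 -0.21" --pt "-0.18 -0.138 -0.26" --pt "-0.21 -0.138 -0.31" --pt "-0.222 -0.138 -0.326" --pt "-0.222 -0.138 -0.326" --pt "-0.222 -0.138 -0.326" --roll '[0,0,-7,-17,-27,-37,-47,-57,-67,-71.5,-71.5,-71.5]' --jaw '[-1,-1,-1,-1,-1,-1,-1,-1,-1,-1,-1,-1]'

```text
t: 28.95
tcp_pos: [0.6088, -0.0206, 0.1599]
ee_rot: [-1.573, -0.004, -1.719]
contact_force: [-0.8, 0.7, -1.8]
finger_gap: 0.0587
```

Run:
```python
from h import *
p=eyes.get_image('wrist');save(p,'w14.png',None,1.5)
p=eyes.get_image('wrist')
P=b2w(.060,-.026); print(P)
go(([*P,.041],BA-np.pi/2))
```

```text
[ 0.60904465 -0.02030786]
t 29.05 tcp [ 0.6089 -0.021   0.16  ] rpy [-1.5731 -0.004  -1.7201] F [-0.1  0.  -1.9] gap 0.0588 q6 0.1
  shift [-0.0011, 0.119, 0.0003] roll -0.13
```

View pics/w14.png

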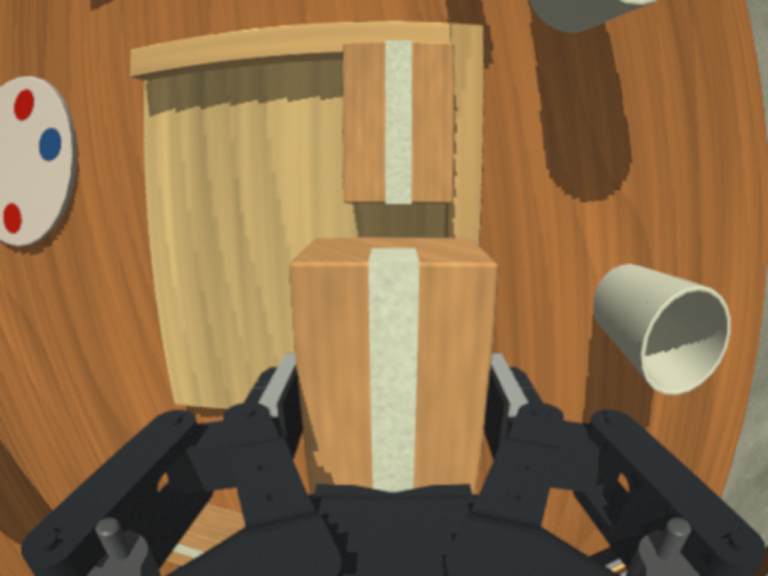

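Call:
jog_arm --pt "0 0.05 0" --pt "0 0.09 0" --pt "0 0.112 0" --pt "0 0.119 0" --pt "0 0.119 0" --pt "0 0.119 0" --roll '[0,0,0,0,0,0]' --jaw '[-1,-1,-1,-1,-1,-1]'

```text
t: 29.8
tcp_pos: [0.6094, -0.0217, 0.0424]
ee_rot: [-1.57, -0.004, -1.721]
contact_force: [0.2, 0.4, -1.9]
finger_gap: 0.0586
```

Run:
```python
from h import *
p=eyes.get_image('wrist');save(p,'w15.png',None,1.5)
go(); s=telemetry.read_state(); print(w2b(*s['tcp_pos'][:2]))
```

```text
t 29.85 tcp [ 0.6094 -0.0216  0.0424] rpy [-1.5704 -0.0038 -1.7204] F [-0.2  0.6 -1.8] gap 0.0587 q6 0.1
[ 0.06057316 -0.02722424]
```

View pics/w15.png

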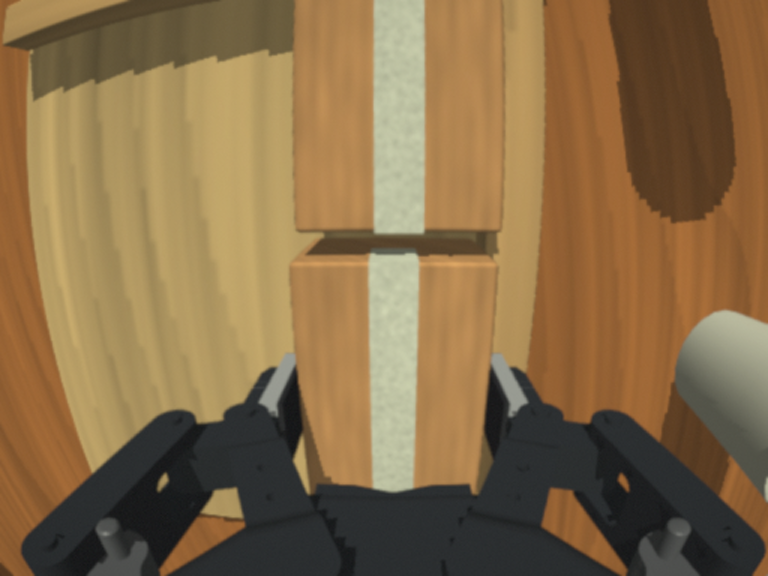

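Call:
jog_arm --pt "-0.003 0 0.001" --pt "-0.006 0 0.001" --pt "-0.008 0 0.001" --pt "-0.01 0.001 0.001" --pt "-0.01 0.001 0.001" --pt "-0.01 0.001 0.001" --roll '[0,0,0,0,0,0]' --jaw '[-1,-1,-1,-1,-1,-1]'

```text
t: 30.6
tcp_pos: [0.6118, -0.014, 0.0419]
ee_rot: [-1.57, -0.007, -1.719]
contact_force: [-0.6, -8.9, 2.8]
finger_gap: 0.0587
```

Run:
```python
from h import *
go(); s=telemetry.read_state(); print(w2b(*s['tcp_pos'][:2]))
```

```text
t 30.6 tcp [ 0.6118 -0.014   0.0419] rpy [-1.57   -0.0072 -1.7195] F [-0.6 -8.9  2.8] gap 0.0587 q6 0.12
[ 0.06183686 -0.01932628]
```

Contact with carton 1 (9 N). Now against the far fence and down.

Call:
jog_arm --pt "0 0 0.002" --pt "0 0 0.003" --pt "0 0 0.004" --pt "0 0.001 0.005" --pt "0 0.002 0.005" --pt "-0.001 0.0035 0.005" --roll '[0,0,0,0,0,0]' --jaw '[-1,-1,-1,-1,-1,-1]'

```text
t: 31.35
tcp_pos: [0.6124, -0.0142, 0.0389]
ee_rot: [-1.58, -0.01, -1.72]
contact_force: [-15.0, -4.8, 17.9]
finger_gap: 0.0589
```

Run:
```python
from h import *
go(); s=telemetry.read_state(); print(w2b(*s['tcp_pos'][:2]))
```

```text
t 31.35 tcp [ 0.6124 -0.0142  0.0389] rpy [-1.5798 -0.0097 -1.7198] F [-15.   -4.8  17.9] gap 0.0589 q6 0.12
[ 0.06244254 -0.01950024]
```

Call:
jog_arm --pt "0 0 0" --pt "0 0 0" --pt "0 0 0" --pt "0 0 0" --pt "0 -0.03 0" --pt "0 -0.08 0" --pt "0 -0.12 0" --pt "0 -0.12 0" --pt "0 -0.12 0" --roll '[0,0,0,0,0,0,0,0,0]' --jaw '[-1,0.8,0.8,0.8,0.8,0.8,0.8,0.8,0.8]'

```text
t: 32.48
tcp_pos: [0.6131, -0.0131, 0.1581]
ee_rot: [-1.581, -0.01, -1.72]
contact_force: [-0.5, -0.1, -0.7]
finger_gap: 0.0769
```

Run:
```python
from h import *
p=eyes.get_image('wrist');save(p,'w16.png',None,1.5);go()
p=eyes.get_image('top'); save(p,'top6.png',(180,120,400,290),3.5)
```

```text
t 32.52 tcp [ 0.6128 -0.0131  0.1574] rpy [-1.5826 -0.01   -1.7197] F [-0.1  0.6 -0.1] gap 0.0769 q6 0.12
```

View pics/w16.png

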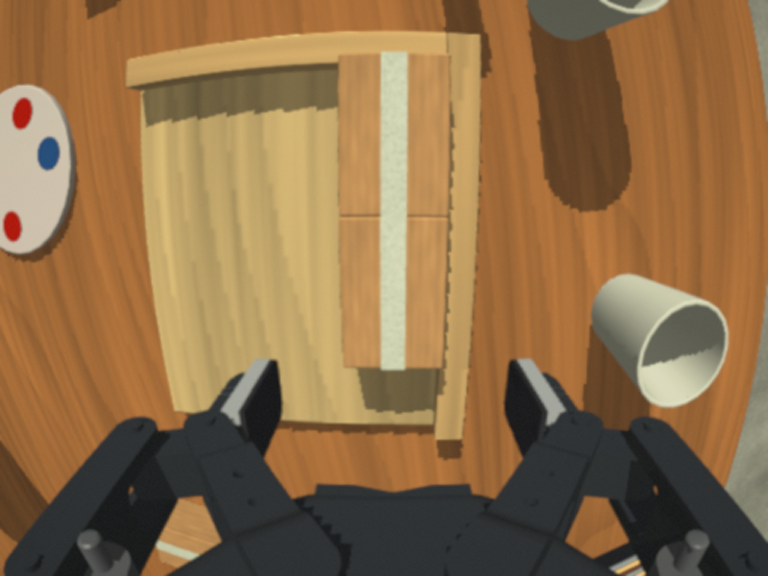

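View pics/top6.png

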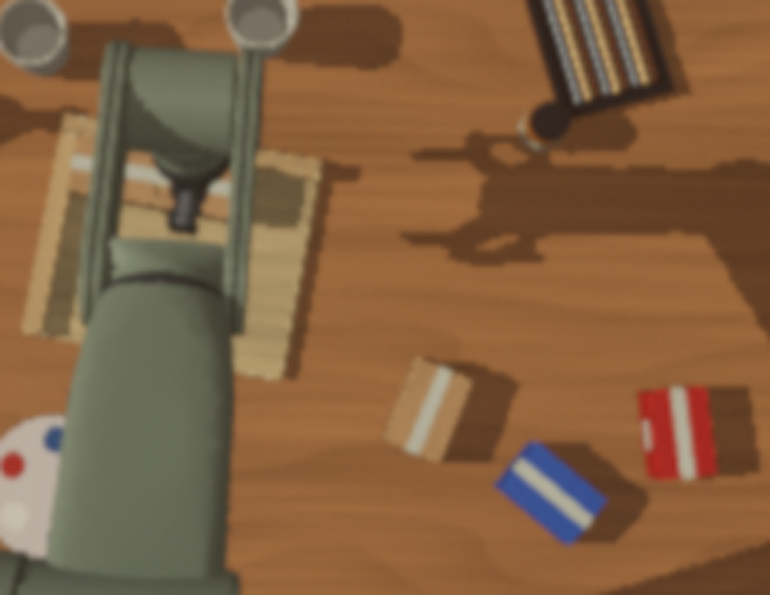

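Run:
```python
from h import *
go(([.3913,-.25,.16],-.3658))
```

```text
t 32.58 tcp [ 0.6127 -0.0132  0.1571] rpy [-1.5832 -0.0101 -1.7198] F [-0.3 -0.2 -0.7] gap 0.0767 q6 0.12
  shift [0.2671, 0.0021, -0.1838] roll -77.58
```

Call:
jog_arm --pt "0.03 -0.01 -0.02" --pt "0.07 -0.01 -0.05" --pt "0.11 -0.01 -0.08" --pt "0.15 -0.01 -0.1" --pt "0.19 -0.01 -0.13" --pt "0.23 -0.01 -0.16" --pt "0.26 0 -0.18" --pt "0.267 0 -0.184" --pt "0.267 0 -0.184" --pt "0.267 0 -0.184" --pt "0.267 0 -0.184" --pt "0.267 0 -0.184" --roll '[-8,-18,-28,-38,-48,-58,-68,-77.6,-77.6,-77.6,-77.6,-77.6]' --jaw '[1,1,1,1,1,1,1,1,1,1,1,1]'

```text
t: 34.08
tcp_pos: [0.3915, -0.2495, 0.1621]
ee_rot: [-1.583, 0.01, -0.365]
contact_force: [-1.2, 0.2, -0.1]
finger_gap: 0.0849
```

Run:
```python
from h import *
p=eyes.get_image('wrist');save(p,'w17.png')
p=eyes.get_image('wrist')
go(([.3913,-.25,.022],-.3658))
```

```text
t 34.17 tcp [ 0.3913 -0.2496  0.1621] rpy [-1.5833  0.0098 -0.3652] F [-1.2  0.8  0.2] gap 0.0853 q6 -1.78
  shift [0.0015, 0.1401, 0.0014] roll 0.03
```

View pics/w17.png

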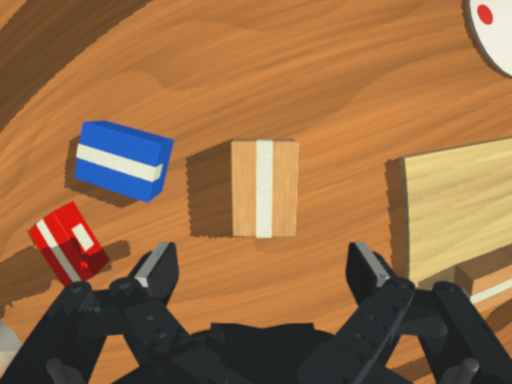

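Call:
jog_arm --pt "0.001 0.05 0.001" --pt "0.001 0.1 0.001" --pt "0.001 0.13 0.001" --pt "0.001 0.14 0.001" --pt "0.001 0.14 0.001" --pt "0.001 0.14 0.001" --pt "0.001 0.14 0.001" --pt "0.001 0.14 0.001" --pt "0.001 0.14 0.001" --roll '[0,0,0,0,0,0,0,0,0]' --jaw '[1,1,1,1,1,-1,-1,-1,-1]'

```text
t: 35.3
tcp_pos: [0.3917, -0.2508, 0.0238]
ee_rot: [-1.584, 0.006, -0.365]
contact_force: [0.4, 0.7, 4.9]
finger_gap: 0.0587
```

Run:
```python
from h import *
P=b2w(-.020,.080); print(P)
go(([*P,.16],BA),([*P,.041],BA))
```

```text
[0.54543339 0.09626662]
t 35.3 tcp [ 0.3917 -0.2508  0.0238] rpy [-1.5839  0.0065 -0.3654] F [0.4 0.7 4.9] gap 0.0587 q6 -1.77
  shift [0.0187, -0.1413, 0.3772] roll -12.51
  shift [0.0194, -0.0223, 0.3788] roll -12.51
```

Call:
jog_arm --pt "0 -0.04 0" --pt "0 -0.1 0" --pt "0 -0.141 0.03" --pt "0.003 -0.141 0.08" --pt "0.005 -0.141 0.13" --pt "0.008 -0.141 0.19" --pt "0.011 -0.141 0.25" --pt "0.015 -0.141 0.31" --pt "0.019 -0.141 0.36" --pt "0.019 -0.141 0.377" --pt "0.019 -0.141 0.377" --pt "0.019 -0.141 0.377" --roll '[0,0,0,-3,-6,-9,-11,-12.5,-12.5,-12.5,-12.5,-12.5]' --jaw '[-1,-1,-1,-1,-1,-1,-1,-1,-1,-1,-1,-1]'

```text
t: 36.8
tcp_pos: [0.5448, 0.0946, 0.1597]
ee_rot: [-1.583, 0.01, -0.148]
contact_force: [0.2, -0.4, -1.6]
finger_gap: 0.0588
```

Run:
```python
from h import *
p=eyes.get_image('wrist');save(p,'w18.png',None,1.5)
p=eyes.get_image('scene');save(p,'sc5.png',(225,100,345,230),5)
P=b2w(-.020,.080)
go(([*P,.042],BA))
```

```text
t 36.9 tcp [0.5451 0.0945 0.1598] rpy [-1.5827  0.0095 -0.149 ] F [-0.3  0.2 -2.4] gap 0.0587 q6 -1.26
  shift [0.0012, 0.1178, 0.0032] roll -0.11
```

View pics/w18.png

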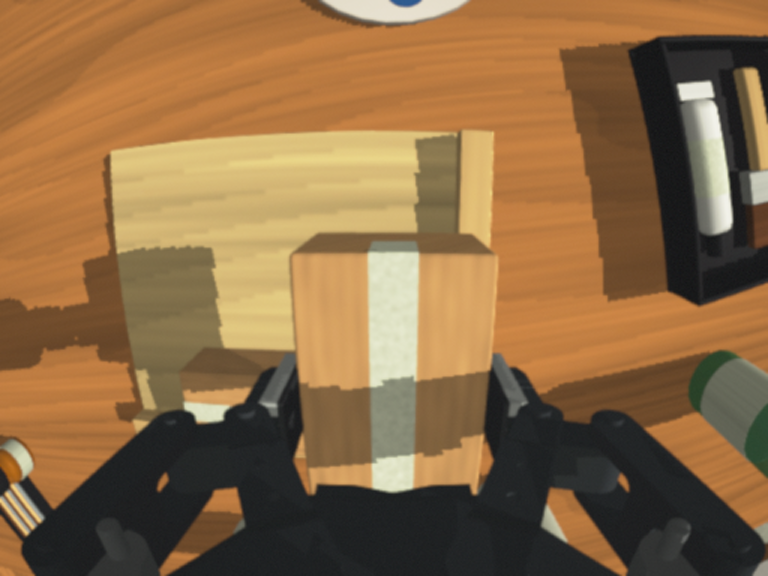

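View pics/sc5.png

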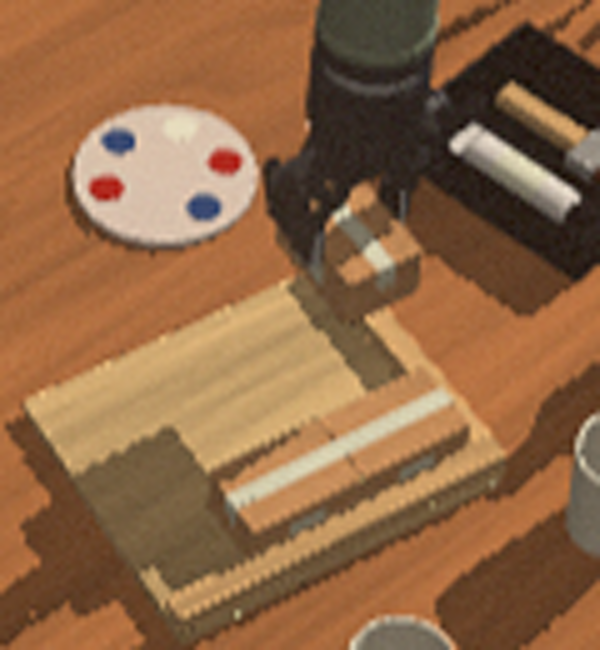

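Call:
jog_arm --pt "0.001 0.05 0.002" --pt "0.001 0.09 0.002" --pt "0.001 0.112 0.002" --pt "0.001 0.118 0.002" --pt "0.001 0.118 0.002" --pt "0.001 0.118 0.002" --roll '[0,0,0,0,0,0]' --jaw '[-1,-1,-1,-1,-1,-1]'

```text
t: 37.65
tcp_pos: [0.546, 0.095, 0.0431]
ee_rot: [-1.582, 0.007, -0.149]
contact_force: [1.0, 0.3, -2.8]
finger_gap: 0.0591
```

Run:
```python
from h import *
p=eyes.get_image('wrist');save(p,'w19.png',None,1.5)
p=eyes.get_image('scene');save(p,'sc6.png',(225,100,345,230),5)
go(); s=telemetry.read_state(); print(w2b(*s['tcp_pos'][:2]))
```

```text
t 37.75 tcp [0.5458 0.0952 0.043 ] rpy [-1.582   0.0073 -0.1491] F [-0.2  0.1 -2.6] gap 0.059 q6 -1.26
[-0.01948702  0.07895796]
```

View pics/w19.png

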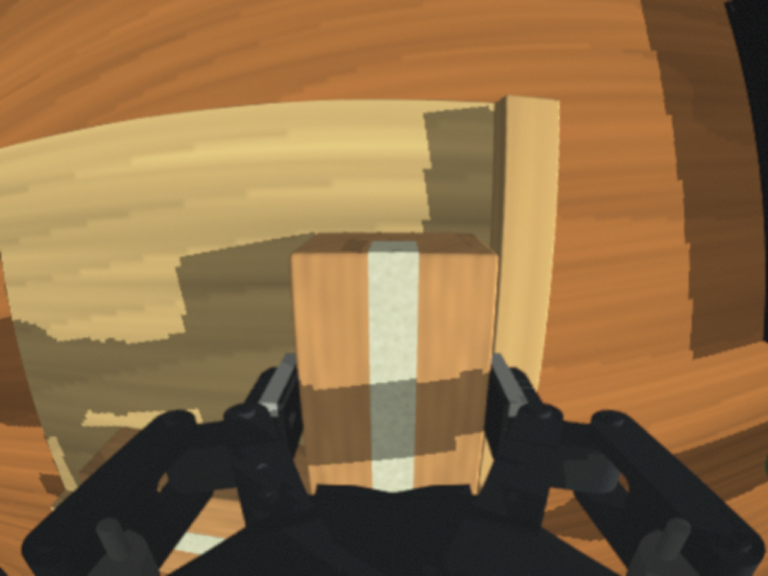

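View pics/sc6.png

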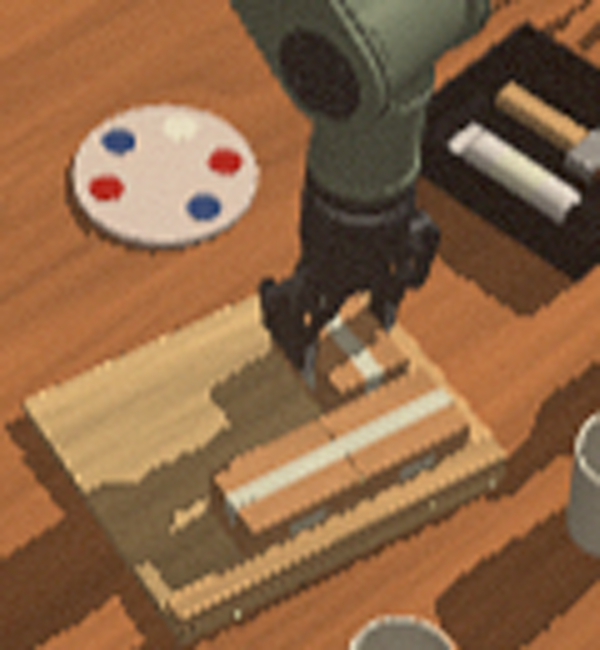

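Call:
jog_arm --pt "0.003 0 0.001" --pt "0.006 0 0.002" --pt "0.008 0 0.002" --pt "0.01 0.001 0.002" --pt "0.011 0.001 0.002" --pt "0.011 0.001 0.002" --roll '[0,0,0,0,0,0]' --jaw '[-1,-1,-1,-1,-1,-1]'

```text
t: 38.5
tcp_pos: [0.5552, 0.0957, 0.0414]
ee_rot: [-1.582, 0.011, -0.15]
contact_force: [-5.3, 0.9, -0.3]
finger_gap: 0.0585
```

Run:
```python
from h import *
go(); s=telemetry.read_state(); print(w2b(*s['tcp_pos'][:2]))
```

```text
t 38.5 tcp [0.5552 0.0957 0.0414] rpy [-1.5824  0.0113 -0.1496] F [-5.3  0.9 -0.3] gap 0.0585 q6 -1.26
[-0.01027332  0.08082521]
```

Contact with the back row (5 N). Now left against the fence and down.

Call:
jog_arm --pt "0 0 0.002" --pt "0 0 0.003" --pt "0.001 0 0.005" --pt "0.001 0.001 0.006" --pt "0.001 0.002 0.006" --pt "0.001 0.0035 0.006" --roll '[0,0,0,0,0,0]' --jaw '[-1,-1,-1,-1,-1,-1]'

```text
t: 39.25
tcp_pos: [0.5559, 0.1004, 0.0387]
ee_rot: [-1.584, 0.013, -0.15]
contact_force: [-8.9, -4.8, 15.1]
finger_gap: 0.0589
```

Run:
```python
from h import *
go(); s=telemetry.read_state(); print(w2b(*s['tcp_pos'][:2]))
```

```text
t 39.25 tcp [0.5559 0.1004 0.0387] rpy [-1.5845  0.0135 -0.1499] F [-8.9 -4.8 15.1] gap 0.0589 q6 -1.25
[-0.01020036  0.085616  ]
```

Call:
jog_arm --pt "0.001 0.001 0.001" --pt "0.001 0.001 0.002" --pt "0.001 0.001 0.002" --pt "0.001 0.001 0.002" --roll '[0,0,0,0]' --jaw '[-1,-1,-1,-1]'

```text
t: 39.75
tcp_pos: [0.556, 0.1005, 0.0389]
ee_rot: [-1.588, 0.015, -0.15]
contact_force: [-7.0, -8.1, 8.2]
finger_gap: 0.0582
```

Run:
```python
from h import *
go(); s=telemetry.read_state(); print(w2b(*s['tcp_pos'][:2]))
```

```text
t 39.75 tcp [0.556  0.1005 0.0389] rpy [-1.5875  0.0155 -0.15  ] F [-7.  -8.1  8.2] gap 0.0582 q6 -1.25
[-0.01020805  0.08572514]
```

Firmly stopped by fence and neighbour. Release and lift.

Call:
jog_arm --pt "0 0 0" --pt "0 0 0" --pt "0 0 0" --pt "0 0 0" --pt "0 -0.03 0" --pt "0 -0.08 0" --pt "0 -0.12 0" --pt "-0.05 -0.14 0" --pt "-0.05 -0.14 0" --pt "-0.05 -0.14 0" --roll '[0,0,0,0,0,0,0,0,0,0]' --jaw '[-1,0.8,0.8,0.8,0.8,0.8,0.8,0.8,0.8,0.8]'

```text
t: 41.0
tcp_pos: [0.5094, 0.1101, 0.1797]
ee_rot: [-1.587, 0.014, -0.15]
contact_force: [0.4, 0.0, 0.0]
finger_gap: 0.077
```

Run:
```python
from h import *
p=eyes.get_image('wrist');save(p,'w20.png',None,1.5);go()
go(([.33,-.1,.25],-.15))
```

```text
t 41.05 tcp [0.5096 0.11   0.1792] rpy [-1.5875  0.0152 -0.1499] F [ 0.8 -0.8 -0.1] gap 0.0766 q6 -1.22
t 41.05 tcp [0.5096 0.11   0.1792] rpy [-1.5875  0.0152 -0.1499] F [ 0.8 -0.8 -0.1] gap 0.0766 q6 -1.22
  shift [-0.1473, -0.0646, -0.2355] roll 0.01
```

View pics/w20.png

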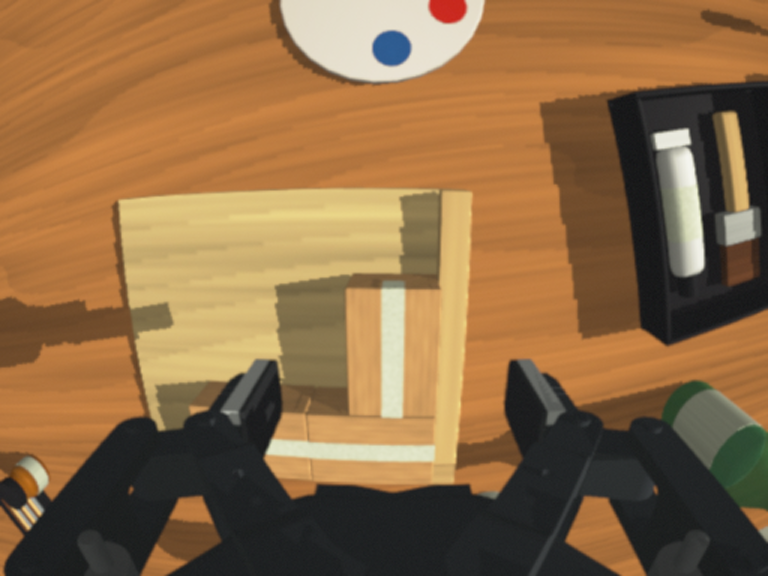

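Call:
jog_arm --pt "-0.03 -0.06 -0.04" --pt "-0.06 -0.065 -0.08" --pt "-0.09 -0.065 -0.13" --pt "-0.12 -0.065 -0.18" --pt "-0.147 -0.065 -0.235" --pt "-0.147 -0.065 -0.235" --pt "-0.147 -0.065 -0.235" --pt "-0.147 -0.065 -0.235" --roll '[0,0,0,0,0,0,0,0]' --jaw '[0.8,0.8,0.8,0.8,0.8,0.8,0.8,0.8]'

```text
t: 42.05
tcp_pos: [0.3313, -0.0989, 0.2501]
ee_rot: [-1.587, 0.016, -0.148]
contact_force: [-0.3, 0.6, -0.1]
finger_gap: 0.0768
```

Run:
```python
from h import *
p=eyes.get_image('top');save(p,'top7.png');save(p,'top7c.png',(185,145,285,235),8)
p2=eyes.get_image('scene');save(p2,'sc7.png',None,1.5);save(p2,'sc7c.png',(225,145,330,230),7)
p3=eyes.get_image('wrist');save(p3,'w21.png',None,1.5)
np.save('fin.npy',[p,p2,p3],allow_pickle=True)
go()
```

```text
t 42.2 tcp [ 0.331  -0.0987  0.2502] rpy [-1.5874  0.0158 -0.1475] F [ 0.5 -0.8  0.4] gap 0.0771 q6 -1.72
```

View pics/top7c.png

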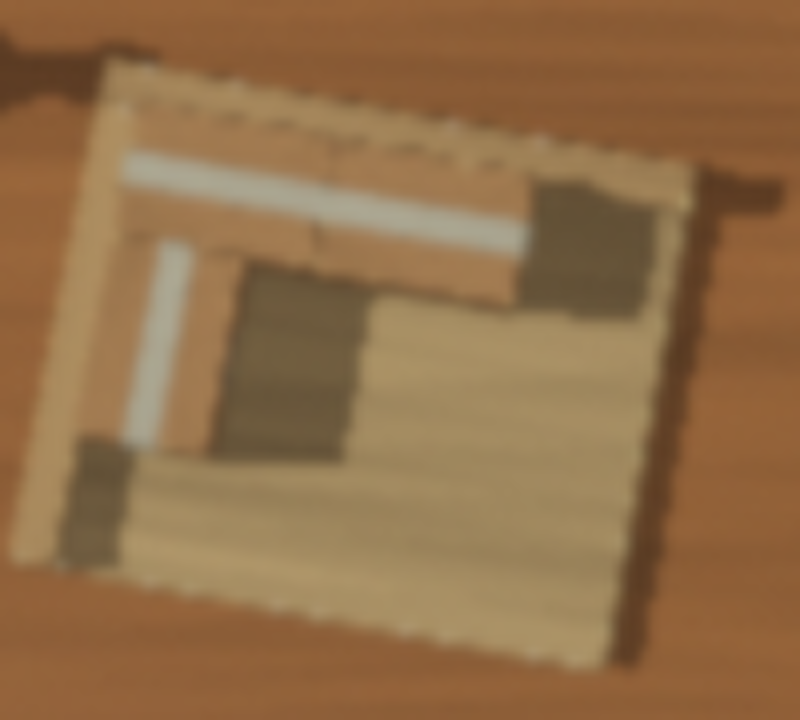

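View pics/sc7.png

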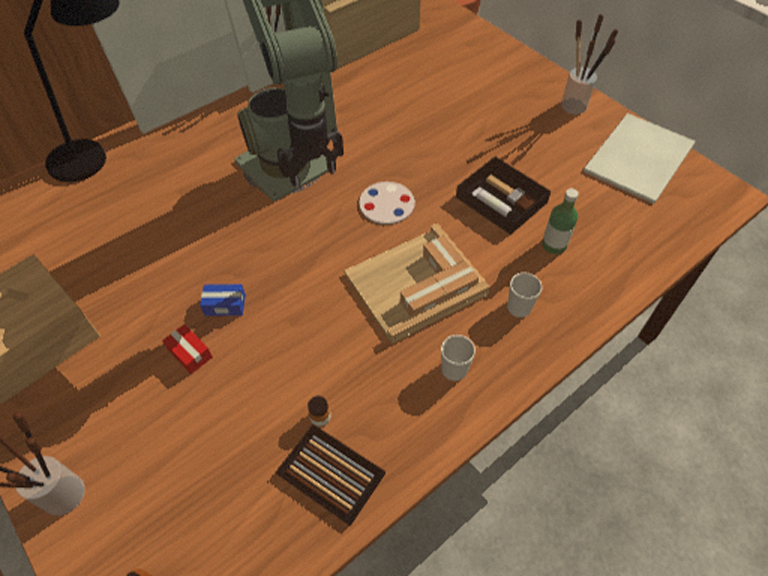

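View pics/top7.png

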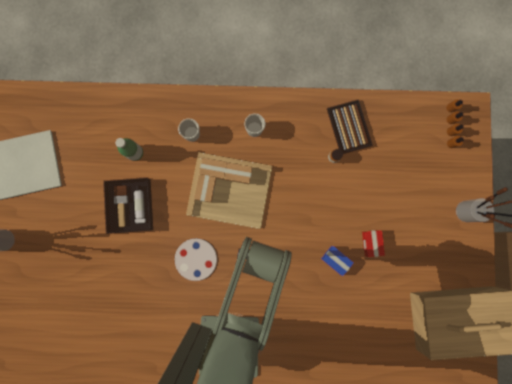

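Run:
```python
from h import *
p,p2,p3=np.load('fin.npy',allow_pickle=True)
T=lambda x,y:(185+x/8-.44,145+y/8-.44)
def box(c,L,x0):
    x,r=fitbox([(p,T(*q),l) for q,l in zip(c,L)],x0); return x,np.abs(r).max()
# board refit from this picture
b,r=box([(108,60),(695,165),(12,562),(608,668)],[(.115,.135,.035),(.115,-.135,.035),(-.115,.135,.035),(-.115,-.135,.015)],[.55,.01,-.15]); print('board',b,r)
q=.06
def rel(x):
    c,s=np.cos(b[2]),np.sin(b[2]);d=x[:2]-b[:2];return np.round([c*d[0]+s*d[1],-s*d[0]+c*d[1],x[2]-b[2]],4)
for n,c,L in (('front1',[(120,237),(243,262),(207,457),(78,437)],[(.045,.03,q),(.045,-.03,q),(-.045,-.03,q),(-.045,.03,q)]),
  ('back row',[(135,108),(530,178),(513,303),(118,235)],[(.03,.09,q),(.03,-.09,q),(-.03,-.09,q),(-.03,.09,q)])):
    x,r=box(c,L,[.55,.05,-.15]); print(n,rel(x),r)
```

```text
board [ 0.55295307  0.01419233 -0.14917262] 0.1
front1 [-0.0111  0.0839 -0.0068] 0.6
back row [0.0637 0.0249 0.0058] 0.8
```

Run:
```python
from h import *
go(); print(workorder.close_job())
```

```text
t 42.2 tcp [ 0.331  -0.0987  0.2502] rpy [-1.5874  0.0158 -0.1475] F [ 0.5 -0.8  0.4] gap 0.0771 q6 -1.72
the job is handed in; nothing more can be done
None
```

The order is packed and handed in at about 42 s of the 210 s allowed; `close_job` gave no verdict.

- **Tray:** the brush and the paint tube lie flat, side by side, in the black tray. I checked this in the wrist picture and again in the final top and scene pictures.
- **Cartons:** there were three brown cartons on the bench. The blue and red look-alikes were left alone. One carton sits in the fence corner, one is end to end with it along the far fence, and one is turned in front of them against the left fence. Each was pushed up until contact stopped it, with about 5–15 N measured, and lowered onto the board before release.
- **Last measurement:** in the final top picture the turned carton is about 1.5 mm from its place and square within 0.007 rad. The two cartons along the far fence, fitted as one block, are about 1.3 mm off and square within 0.006 rad. The limits are 5 mm and 0.045 rad.
- **Bystanders and arm:** both cups, the bottle and the ink jar stand where they were. The arm is clear and touches nothing.

No check failed. The camera estimates of the fence position differed by 1–2 mm from where the cartons actually met the fences. The tool also picked up a tilt of about 0.02 rad along the way. Neither showed in the result.

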